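Fetch the bit case from behind the glue, spray and tin

TASK

Move the blue spray can, the yellow glue bottle and the red tin out of the front row of the plywood organiser and stand all three on the dark grey mat, then fetch the green bit case from behind them and stand it, still upright, lengthwise in the middle of the white tray. After that put the three back upright, each in the middle of the plate of its own colour. Leave the black case where it is, and set things down without dropping them or tipping them over.

Things in the scene. Friction and masses are not known exactly. Their poses are not given: they have to be found in the camera images.
- spray_can_center (a point): Blue spray can with a blue cap, closed, 122 mm tall in all; the body is 42 mm in diameter with straight sides from the base up to 100 mm, above it a narrower cap. About 150 g. This point is on its axis, 61 mm above its base; z is up the axis. It starts on one of the three plates in the organiser's front row (base 10 mm above the bench), not always its own.
- glue_bottle_center (a point): Yellow glue bottle with a yellow pointed nozzle, closed, white label, 122 mm tall in all; the body is 42 mm in diameter with straight sides from the base up to 100 mm, above it a narrower nozzle. About 140 g. This point is on its axis, 61 mm above its base; z is up the axis. It starts on one of the three plates, not always its own.
- red_tin_center (a point): Red square tin with a red screw cap, closed, white label, 122 mm tall in all; the body is 42 mm square (sides along its x and y) with straight sides from the base up to 100 mm, above it a narrower cap. About 170 g. This point is on its axis, 61 mm above its base; z is up the axis. It starts on one of the three plates, not always its own, nearly square to the row.
- green_case_center (a point): Green plastic bit case standing on its long edge: 35 mm thick (its x), 130 mm long (its y), 65 mm tall (z), 240 g; gripped across its thickness. This point is its centre, 32.5 mm above its base. It starts on the rear tier (36 mm above the bench), long side along the row, about 17 mm behind the containers in front: no room for a finger there until they are cleared.
- black_case_center (a point): Black plastic bit case, same size and stance as the green one, standing beside it on the rear tier with a gap of about 10 mm end to end; to be left where it is. This point is its centre.
- plate_blue: Blue plastic plate, 62 x 66 x 4 mm, fixed in the organiser's front row, home of the blue spray can. Origin at the centre of its underside, 6 mm above the bench (top 4 mm higher). x points to the organiser's back, y along the row. The organiser is a fixed plywood tray, 126 mm deep, 296 mm wide; its three plates lie in a row at 93 mm pitch, in an order that changes.
- plate_yellow: Yellow plastic plate, 62 x 66 x 4 mm, fixed in the organiser's front row, home of the yellow glue bottle. Origin at the centre of its underside, 6 mm above the bench (top 4 mm higher). x points to the organiser's back, y along the row. Organiser walls: front and ends beside the plates 18 mm high; rear lip and rear end cheeks 44 mm high.
- plate_red: Red plastic plate, 62 x 66 x 4 mm, fixed in the organiser's front row, home of the red tin. Origin at the centre of its underside, 6 mm above the bench (top 4 mm higher). x points to the organiser's back, y along the row. Behind the plates a solid tier, its top 36 mm above the bench, begins 33 mm from the plates' centres and is 46 mm deep; the cases stand on it, centred 56 mm behind the plates' centres.
- mat: Dark grey rubber mat, 250 mm (its x) x 110 mm (its y), 3 mm thick, fixed on the bench to one side of the organiser, left or right; the free side area. Origin at the centre of its underside, on the bench.
- tray: Shallow white plastic tray, fixed, outside 182 mm (its x) x 92 mm (its y), walls 4 mm thick and 14 mm high, floor 4 mm thick, on the other side of the organiser from the mat. Origin at the centre of its underside, on the bench.
Things that resemble listed ones, but are neither listed nor needed, are in the scene too. Of the things shaped like the part that bears glue_bottle_center, the yellow one is meant.

How it is judged:
By the outcome, as a careful person would: the job done as asked, in the order asked, and still so for the second after the job is handed in, with the robot touching nothing.
It also fails if it takes over 139 s, if anything falls off the work surface, if the arm or the gripper's body presses on something with over 40 N, if the wrist force passes 120 N, or if a joint passes its speed limit or range.

ROBOT

A 6-joint arm with a two-finger parallel gripper is mounted at the origin on the work surface. World frame = base frame: x ahead of the robot, y to its left, z up, the work surface at z = 0. Lengths are in mm, angles in rad, forces in N, time in s.
With the tool pointing down it reaches from about 300 to 875 mm from the base axis. Payload 4.2 kg.
Tool frame: the origin (TCP) lies on the centre line of the jaws, within the pads' length; the fingertips stand 11 mm ahead of it and the grasp point (between the pads) lies 8 mm behind it; z points along the fingers, y is the direction in which the jaws open and shut (so a half turn about z gives the same grasp; the last joint's range is limited). The gripper opens to 85 mm and grips with 20 to 120 N. Pads are 22 mm wide; open, the fingers measure 114 mm over their backs; the gripper's body (76 mm by 85 mm) begins 54 mm behind the grasp point. The pads swing forward as they close: fully open they stand 13 mm farther back than shut.
Start: joints at [-1.146, 0.32, 1.565, -0, 1.257, -0.02], TCP at [247.414, -519.063, 242.338] pointing down, gripper open.
Joint ranges: [-3.11, 3.11], [-0.84, 2.01], [0.21, 2.61], [-1.34, 4.49], [0.05, 2.63], [-2.56, 2.56]. Speed limits (rad/s): [2.57, 2.57, 3.14, 3.14, 3.14, 3.14].

INTERFACE

Orientations are given as a 3x3 rotation matrix whose columns are the frame's x, y, z axes.
In Python, from station import bot gives the robot as it stands.
- The arm moves only by the tool drive_tool, never from a script. Its argument "deltas" is a list that holds one entry, the list of rows, each a list of 4 numbers: the shift along the tool's x, y, z in m, then the turn about the tool's z in degrees. A call has 1 to 20 rows; each row is the pose to reach, as a shift and turn from the pose commanded when the call began, along the tool's axes at that moment; what a row does not reach only later rows make up. A row lasts 1/10 s, in which the tool goes at most 50 mm and 8.59 degrees, less where a joint would pass 70% of its speed; a pose out of reach is approached as far as the arm can. A call with a gripper value outside its range is refused whole. "gripper" is the opening in per cent of the stroke, from 0 (shut) to 100 (fully open), set as the call begins (left out, the last holds). The fingers move at their own pace and stop on an object; "newtons" is the grip in N (left out, the last holds). Time passes only in rows, so rows that repeat a pose let the fingers close. It gives the time, the measured TCP pose, the force and the opening at its end, in the units of the state.
- bot.read_state(): the state, without advancing time (a new reading comes with each control period).
- bot.read_camera(name): name is "side" or "top"; returns a dict with "color" (480x640x3 uint8, red, green, blue), "fx", "fy", "cx", "cy" (pixels), "k1" (the pictures are not rectified: a ray, as slopes to the right and down, at radius r is drawn at 1 + k1 r^2 times it, then the intrinsics apply), "extrinsics" (4x4, takes a point from camera to world coordinates). Camera axes: x right, y up, looking along -z (the intrinsics and any distortion apply to the point x, -y, -z); pixel columns grow to the right and rows downward; lengths in mm; the calibration is good to about 2 mm. A picture is of the moment at which its call begins. There is no depth.
- bot.sign_off(): hands the job in, once; it reports no verdict.
The state is a dict: "clock": time; "joints": joint angles; "dq": joint speeds; "tau": joint torques, N m; "eef_pos": TCP position; "ee_rot": TCP orientation; "force": force on the tool from outside, world axes, zero at the start; "wrist_torque": the same for the moment, N m; "opening": opening from 0.0 (shut) to 1.0 (fully open).
Only numpy, scipy, OpenCV 4.12 (cv2) and the standard library are available. Lean on these libraries where they do the work, as an engineer would, in place of code of your own. Each camera call takes 0.05 s, during which the arm holds its last target.

## Working session

There is one attempt and no reset: what is moved stays moved. The work goes in short steps, Python scripts to look and compute and a tool call to move; the robot and the scene stay as the last step left them, time stands still between calls to the robot, and variables do not carry over. Pictures are saved under pics/ and viewed, and the job is handed in when it is done.

Besides the shell and the picture viewer there is one more tool, called as name([rows], argument=value, ...), one row to a line, values as JSON. drive_tool: Moves the arm, as the interface text tells. Its arguments: {"type":"object","properties":{"deltas":{"type":"array"},"gripper":{"type":"number"},"newtons":{"type":"number"}},"required":["deltas"]}

```bash
mkdir -p pics; ls; python3 - <<'E'
from station import bot
import cv2,numpy as np
s=bot.read_state();print(s)
for n in("side","top"):
    c=bot.read_camera(n);print(n,{k:v for k,v in c.items() if k!="color"})
    cv2.imwrite(f"pics/{n}0.png",c["color"][:,:,::-1])
E
```

```text
pics
{'clock': 0.0, 'joints': array([-1.14598452e+00,  3.20298710e-01,  1.56569839e+00,  5.16845485e-06,
        1.25740494e+00, -2.00158063e-02]), 'dq': array([-1.50208436e-03, -4.77637474e-04, -2.66334775e-05, -5.85082358e-04,
        1.78339100e-03,  1.73489386e-04]), 'tau': array([ 2.16188950e-03, -4.15507007e+01, -2.34159994e+01,  3.25504170e-04,
        8.20504938e-03,  2.02812964e-05]), 'eef_pos': array([ 247.22446915, -518.61964699,  241.47082071]), 'ee_rot': array([[ 9.02685561e-01,  4.30300162e-01, -7.41258011e-04],
       [ 4.30300798e-01, -9.02684052e-01,  1.65058863e-03],
       [ 4.11267682e-05, -1.80892643e-03, -9.99998363e-01]]), 'force': array([-0.24007881, -0.16419687,  0.69859391]), 'wrist_torque': array([ 0.00136796, -0.015814  , -0.00392237]), 'opening': 0.9998117229594994}
side {'fx': 526.4436252173767, 'fy': 526.4436252173767, 'cx': 310.8868603676497, 'cy': 251.17352698379503, 'k1': -0.009135907042074074, 'extrinsics': array([[ 9.99327848e-01,  1.75090759e-02, -3.22069091e-02,
         4.97258747e+02],
       [-3.39581717e-02,  7.73097901e-01, -6.33377043e-01,
        -5.78171041e+02],
       [ 1.38092471e-02,  6.34045005e-01,  7.73172837e-01,
         7.82001725e+02],
       [ 0.00000000e+00,  0.00000000e+00,  0.00000000e+00,
         1.00000000e+00]])}
top {'fx': 515.2935099601943, 'fy': 515.2935099601943, 'cx': 319.9285021680252, 'cy': 248.4548690414716, 'k1': 0.03153241855501601, 'extrinsics': array([[ 1.76243982e-02,  9.82929286e-01, -1.83137652e-01,
         3.65184601e+02],
       [-9.99110035e-01,  2.43337434e-02,  3.44529693e-02,
         1.70658200e+01],
       [ 3.83212571e-02,  1.82367453e-01,  9.82483381e-01,
         9.91837550e+02],
       [ 0.00000000e+00,  0.00000000e+00,  0.00000000e+00,
         1.00000000e+00]])}
```

View pics/side0.png

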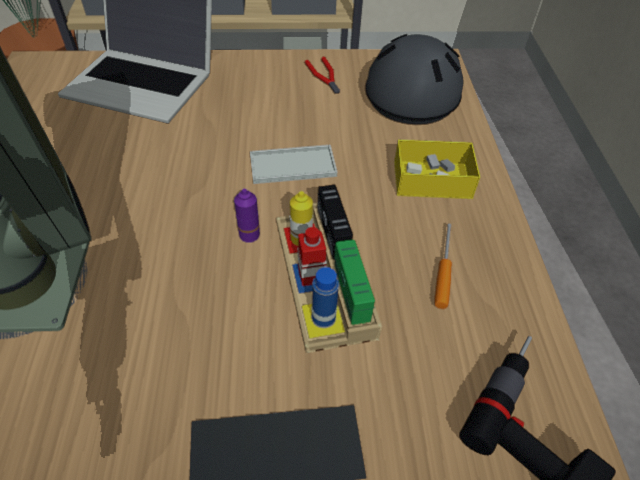

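View pics/top0.png

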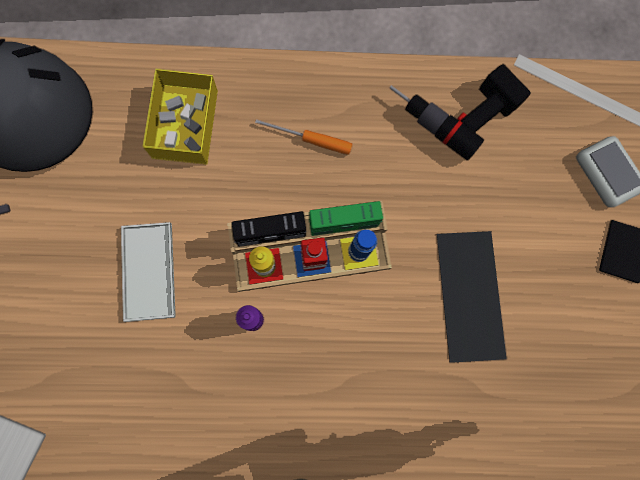

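The top view shows the yellow bottle on the red plate at (262,262), the red tin on the blue plate at (314,255) and the blue can on the yellow plate at (363,245). The green case is behind the tin and can, the mat is to the right (-y) and the tray to the left. The purple bottle at (250,318) is a distractor.

```bash
cat > h.py <<'E'
import cv2,numpy as np
from station import bot
def cam(n):
    c=bot.read_camera(n); c["img"]=np.ascontiguousarray(c["color"][:,:,::-1]); return c
def rays(c,px):
    px=np.atleast_2d(np.asarray(px,float))
    xd=(px[:,0]-c["cx"])/c["fx"]; yd=(px[:,1]-c["cy"])/c["fy"]
    # xd = x(1+k r^2)
    x,y=xd.copy(),yd.copy()
    for _ in range(20):
        f=1+c["k1"]*(x*x+y*y); x=xd/f;y=yd/f
    d=np.stack([x,-y,-np.ones_like(x)],1)@c["extrinsics"][:3,:3].T
    return c["extrinsics"][:3,3],d/np.linalg.norm(d,axis=1)[:,None]
def onz(c,px,z):
    o,d=rays(c,px); return o+d*((z-o[2])/d[:,2])[:,None]
def tri(c1,p1,c2,p2):
    o1,d1=rays(c1,p1);o2,d2=rays(c2,p2);d1=d1[0];d2=d2[0]
    t=np.linalg.lstsq(np.stack([d1,-d2],1),o2-o1,rcond=None)[0]
    a=o1+t[0]*d1;b=o2+t[1]*d2
    return (a+b)/2,np.linalg.norm(a-b)
def proj(c,P):
    P=np.atleast_2d(np.asarray(P,float))
    q=(P-c["extrinsics"][:3,3])@c["extrinsics"][:3,:3]
    x=q[:,0]/-q[:,2];y=-q[:,1]/-q[:,2];f=1+c["k1"]*(x*x+y*y)
    return np.stack([c["cx"]+c["fx"]*x*f,c["cy"]+c["fy"]*y*f],1)
def hsv(c): return cv2.cvtColor(c["img"],cv2.COLOR_BGR2HSV)
def crop(c,x0,y0,x1,y1,s,name):
    cv2.imwrite("pics/"+name,cv2.resize(c["img"][y0:y1,x0:x1],None,fx=s,fy=s,interpolation=cv2.INTER_CUBIC))
E
python3 - <<'E'
from h import *
t=cam("top");s=cam("side")
crop(t,220,190,400,300,4,"tc1.png");crop(s,220,175,390,355,3.3,"sc1.png")
E
```

```text
(no output)
```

View pics/tc1.png

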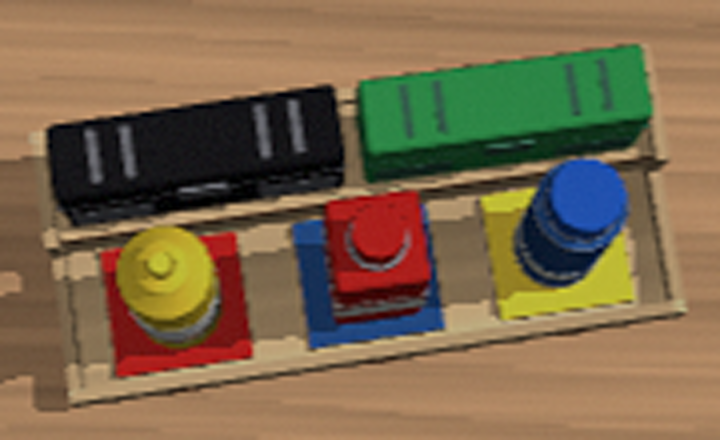

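View pics/sc1.png

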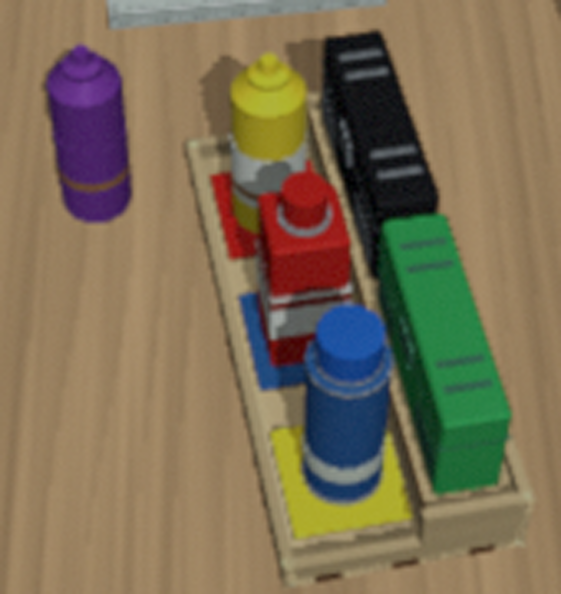

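```bash
cat > m1.py <<'E'
from h import *
t=cam("top");s=cam("side")
def comps(c,lo,hi,amin=30,roi=None):
    m=cv2.inRange(hsv(c),np.array(lo),np.array(hi))
    if roi: 
        k=np.zeros_like(m);k[roi[1]:roi[3],roi[0]:roi[2]]=255;m&=k
    n,l,st,ce=cv2.connectedComponentsWithStats(m)
    return [(st[i].tolist(),ce[i].round(1).tolist(),l==i) for i in range(1,n) if st[i][4]>=amin]
if __name__=="__main__":
    R={"top":(220,190,400,300),"side":(220,175,390,355)}
    for n,c in(("top",t),("side",s)):
        print(n)
        h=hsv(c)
        for nm,pts in {"b":(363,237) if n=="top" else (326,277),"r":(314,249) if n=="top" else(312,235),"y":(260,256)if n=="top" else(301,197),"g":(345,215)if n=="top" else(353,275)}.items():
            print(nm,h[pts[1],pts[0]])
        for nm,lo,hi in(("blue",(100,120,40),(125,255,255)),("bluebright",(100,120,150),(125,255,255)),("green",(45,80,30),(85,255,255)),("greenbright",(45,80,120),(85,255,255)),("yellow",(22,140,90),(34,255,255)),("red",(0,180,60),(4,255,255)),("red2",(174,180,60),(180,255,255))):
            print(nm,[x[:2] for x in comps(c,lo,hi,20,R[n])])
        for nm,lo,hi in (("mat",(0,0,20),(180,90,60)),("tray",(80,0,120),(140,60,255))):
            print(nm,[x[:2] for x in comps(c,lo,hi,800)])
E
python3 m1.py
```

```text
top
b [110 202 173]
r [  0 210 171]
y [ 29 183 192]
g [ 69 170 135]
blue [([351, 230, 26, 28, 514], [363.5, 243.1]), ([294, 245, 37, 32, 333], [306.8, 264.5])]
bluebright [([358, 230, 19, 17, 247], [366.6, 238.1])]
green [([309, 201, 74, 35, 1812], [345.1, 217.8])]
greenbright [([311, 202, 72, 26, 1063], [346.0, 214.1])]
yellow [([340, 237, 39, 33, 503], [356.1, 256.4]), ([249, 246, 25, 26, 473], [261.3, 258.3])]
red [([301, 238, 26, 28, 494], [313.4, 250.2]), ([245, 248, 38, 36, 438], [265.5, 270.3])]
red2 []
mat [([0, 49, 92, 123, 5983], [48.0, 121.3]), ([232, 212, 74, 28, 986], [267.4, 225.3]), ([602, 220, 38, 62, 1676], [623.2, 251.7]), ([437, 231, 69, 131, 7156], [470.4, 296.9])]
tray []
side
b [108 208 162]
r [  1 219 155]
y [ 28 193 169]
g [ 70 180 132]
blue [([293, 264, 46, 53, 1156], [321.2, 290.0]), ([313, 317, 22, 9, 85], [322.9, 322.2])]
bluebright [([317, 268, 19, 16, 249], [326.0, 275.4])]
green [([334, 239, 41, 86, 2210], [353.5, 281.6])]
greenbright [([337, 240, 38, 65, 1084], [355.4, 272.8])]
yellow [([290, 191, 23, 33, 604], [301.0, 207.5]), ([291, 235, 7, 10, 35], [293.9, 239.7]), ([302, 304, 43, 34, 575], [321.5, 324.0])]
red [([284, 224, 42, 40, 845], [308.3, 245.6]), ([302, 277, 12, 8, 54], [307.0, 280.3])]
red2 []
mat [([366, 34, 97, 90, 2368], [403.7, 90.2]), ([0, 48, 91, 278, 7545], [33.8, 196.9]), ([86, 57, 110, 39, 1413], [144.4, 75.9]), ([190, 405, 176, 75, 11266], [278.3, 446.5]), ([474, 405, 92, 73, 1860], [518.2, 440.3])]
tray []
```

```bash
python3 - <<'E'
from m1 import *
for n,a,b in(("blue",(366.6,238.1),(326.3,274.2)),("green",(346,214.1),(355.4,272.8)),("yellow",(260.2,255.5),(300.9,193.8)),("red",(314.5,248.5),(312.7,232))):
    P,e=tri(t,a,s,b);print(n,P.round(1),round(e,1))
# yellow by rays at z=132
for n,a,b,z in(("blue",(366.6,238.1),(326.3,274.2),132),("green",(346,214.1),(355.4,272.8),101),("yellow",(260.2,255.5),(300.9,193.8),132),("red",(314.5,248.5),(312.7,232),132)):
    print(n,onz(t,a,z)[0].round(1),onz(s,b,z)[0].round(1))
def rect(c,mask,z):
    cn=max(cv2.findContours(mask.astype(np.uint8),0,1)[0],key=cv2.contourArea)
    P=onz(c,cn[:,0,:],z)[:,:2].astype(np.float32)
    r=cv2.minAreaRect(P);return [np.round(r[0],1),np.round(r[1],1),round(r[2],1)]
g=comps(t,(45,80,120),(85,255,255),300,(220,190,400,300))[0];print("green top",rect(t,g[2],101))
m=[x for x in comps(t,(0,0,20),(180,90,60),800) if x[0][0]==437][0];print("mat",rect(t,m[2],3))
print(hsv(t)[270,148],hsv(t)[226,148],hsv(t)[270,124], hsv(t)[330,148])
w=comps(t,(0,0,110),(180,50,255),800);print([(x[0],x[1]) for x in w])
w=[x for x in w if abs(x[1][0]-148)<10]
if w: print("tray14",rect(t,w[0][2],14))
w=comps(s,(0,0,110),(180,50,255),800);print([(x[0],x[1]) for x in w])
for x in w:
  if abs(x[1][0]-293)<15 and abs(x[1][1]-164)<15:print("tray side14",rect(s,x[2],14))
E
```

```text
blue [546.  -92.5 132.3] 1.1
green [597.4 -60.4  91.8] 0.4
yellow [511.3  87.7 129.1] 0.1
red [527.2  -3.7 130. ] 3.3
blue [545.4 -92.6 132. ] [546.5 -92.1 132. ]
green [594.7 -59.6 101. ] [596.2 -67.2 101. ]
yellow [510.9  87.4 132. ] [511.2  84.7 132. ]
red [525.2  -3.9 132. ] [528.7  -5.  132. ]
green top [array([595. , -60.1]), array([ 31.8, 126.5]), 9.3]
mat [array([ 465.2, -310.5]), array([248.6, 108.8]), 4.2]
[ 84   7 185] [50 11 67] [ 60   2 139] [ 14 112 166]
[([0, 0, 640, 126, 26542], [397.6, 33.7]), ([582, 136, 58, 70, 972], [610.8, 170.7]), ([121, 222, 54, 100, 4761], [146.7, 272.1]), ([0, 417, 44, 63, 1918], [16.4, 448.9])]
tray14 [array([497. , 307.7]), array([182.6,  95.2]), 6.1]
[([60, 0, 152, 123, 4461], [137.6, 78.4]), ([359, 0, 108, 49, 4060], [408.5, 20.0]), ([478, 97, 162, 381, 9240], [582.4, 319.8]), ([250, 145, 88, 39, 2742], [292.3, 163.7]), ([4, 251, 66, 78, 1337], [52.1, 298.4])]
tray side14 [array([498.3, 301. ]), array([183. , 107.8]), 6.3]
```

The measurements fit the sizes given: container tops at z≈129–132, mat 249×109, tray 183×95. The organiser's yaw is about 9–11°.

```bash
cat > plan.py <<'E'
import sys
from h import *
def plan(x,y,z,yaw):
    s=bot.read_state();R=s["ee_rot"];d=R.T@(np.array([x,y,z])-s["eef_pos"])/1000
    cy=np.degrees(np.arctan2(R[1,0],R[0,0])); tn=-((yaw-cy+180)%360-180)
    print("delta",d.round(4),"turn",round(tn,2),"dist mm",round(np.linalg.norm(d)*1000),"| t",round(s["clock"],2),"F",s["force"].round(1),"op",round(s["opening"],3),"yaw",round(cy,2),"pos",s["eef_pos"].round(1),"q6",s["joints"][5].round(2))
if __name__=="__main__": plan(*map(float,sys.argv[1:]))
E
python3 - <<'E'
from m1 import *
# purple location
p=comps(t,(130,80,30),(160,255,255),50);q=comps(s,(130,80,30),(160,255,255),50)
print([x[:2] for x in p],[x[:2] for x in q])
print("purple ~",onz(t,p[0][1],70).round(0))
# yellow plate left & bottom edges, red plate etc. on z=10
for nm,px in (("yel",(340,238)),("yel bl",(344.5,269.5)),("yel br",(378.5,264)),("blu bl",(297.5,277)),("blu br",(330.5,272)),("red bl",(249.5,284)),("red br",(283,279))):
    print(nm,onz(t,px,10)[0].round(1))
E
python3 plan.py 546 -92 210 9.5
```

```text
[([236, 305, 28, 26, 540], [249.0, 317.8])] [([234, 189, 25, 42, 803], [246.2, 210.3]), ([239, 228, 21, 14, 173], [249.2, 235.7])]
purple ~ [[409. 108.  70.]]
yel [569.9 -56.1  10. ]
yel bl [508.1 -65.5  10. ]
yel br [ 520.4 -131.4   10. ]
blu bl [491.5  24.6  10. ]
blu br [502.6 -38.5  10. ]
red bl [476.1 115.5  10. ]
red br [487.   52.2  10. ]
delta [ 0.4533 -0.257   0.0323] turn 15.98 dist mm 522 | t 0.5 F [-0.4  0.2  0.3] op 1.002 yaw 25.48 pos [ 247.4 -519.1  242.3] q6 -0.02
```

drive_tool([
  [[0.02,-0.011,0.001,1],[0.055,-0.031,0.004,3],[0.095,-0.054,0.007,5],[0.135,-0.077,0.01,7],[0.175,-0.1,0.013,9],[0.215,-0.122,0.016,11],[0.255,-0.145,0.019,13],[0.295,-0.168,0.022,15],[0.335,-0.19,0.025,15.5],[0.375,-0.213,0.028,15.5],[0.41,-0.233,0.03,15.5],[0.435,-0.247,0.031,15.5],[0.4533,-0.257,0.0323,15.5],[0.4533,-0.257,0.0323,15.5],[0.4533,-0.257,0.0323,15.5]],
], gripper=100, newtons=40)

```text
clock: 2.0
eef_pos: [545.8, -92.0, 209.9]
ee_rot: [[0.985, 0.174, -0.001], [0.174, -0.985, -0.001], [-0.001, 0.0, -1.0]]
force: [0.3, 0.3, 0.3]
opening: 1.002
```

```bash
python3 plan.py 546 -92 80 10
```

```text
delta [ 3.000e-04 -1.000e-04  1.299e-01] turn 0.04 dist mm 130 | t 2.0 F [0.3 0.3 0.3] op 1.002 yaw 10.04 pos [545.8 -92.  209.9] q6 1.21
```

drive_tool([
  [[0,0,0.015,0],[0,0,0.04,0],[0,0,0.065,0],[0,0,0.09,0],[0,0,0.11,0],[0,0,0.123,0],[0,0,0.13,0],[0,0,0.13,0]],
], gripper=100)

```text
clock: 2.8
eef_pos: [545.6, -92.5, 79.6]
ee_rot: [[0.985, 0.173, -0.001], [0.173, -0.985, 0.0], [-0.001, -0.0, -1.0]]
force: [0.9, -0.6, 0.4]
opening: 0.997
```

drive_tool([
  [[0,0,0,0],[0,0,0,0],[0,0,0,0],[0,0,0,0],[0,0,0,0],[0,0,0,0],[0,0,0,0],[0,0,0,0]],
], gripper=30, newtons=40)

```text
clock: 3.6
eef_pos: [546.7, -92.3, 80.9]
ee_rot: [[0.985, 0.174, 0.002], [0.174, -0.985, -0.001], [0.002, 0.001, -1.0]]
force: [-0.8, -1.6, 4.0]
opening: 0.482
```

```bash
python3 plan.py 543 -305 165 10; python3 - <<'E'
from h import *
s=cam("side");crop(s,220,175,390,355,3.3,"sc2.png")
E
```

```text
delta [-0.0404  0.2089 -0.084 ] turn -0.01 dist mm 229 | t 3.6 F [-0.8 -1.6  4. ] op 0.482 yaw 9.99 pos [546.7 -92.3  80.9] q6 1.21
```

View pics/sc2.png

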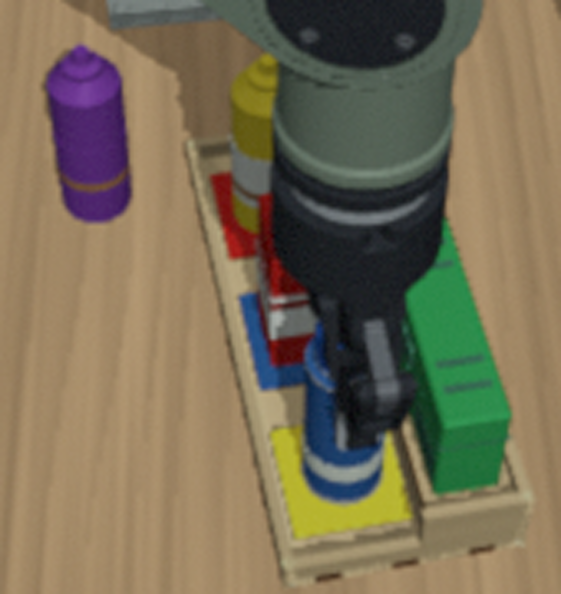

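```bash
python3 - <<'E'
from m1 import *
crop_=lambda p:((p[:,0]-220)*3.3,(p[:,1]-175)*3.3)
P=[[545.5,-92.5,10],[545.5,-92.5,60],[550.5,-120,95],[540,-62,95]]
print(np.round(proj(s,P),1),np.round(crop_(proj(s,P)),0))
b=comps(s,(100,120,40),(125,255,255),20,(220,175,390,355));print([x[:2] for x in b])
E
```

```text
[[323.1 316.9]
 [324.1 300.6]
 [328.9 302.6]
 [320.5 273.1]] [[340. 343. 359. 332.]
 [468. 415. 421. 324.]]
[([293, 264, 42, 52, 497], [312.2, 292.7]), ([313, 317, 22, 9, 90], [323.0, 322.1])]
```

drive_tool([
  [[0,0,-0.008,0],[0,0,-0.025,0],[0,0,-0.05,0],[0,0.005,-0.07,0],[-0.004,0.02,-0.08,0],[-0.008,0.04,-0.084,0],[-0.013,0.065,-0.084,0],[-0.018,0.095,-0.084,0],[-0.024,0.125,-0.084,0],[-0.03,0.155,-0.084,0],[-0.035,0.18,-0.084,0],[-0.039,0.2,-0.084,0],[-0.0404,0.2089,-0.084,0],[-0.0404,0.2089,-0.084,0],[-0.0404,0.2089,-0.084,0]],
])

```text
clock: 5.25
eef_pos: [542.3, -304.0, 163.7]
ee_rot: [[0.985, 0.174, -0.001], [0.174, -0.985, 0.001], [-0.0, -0.001, -1.0]]
force: [0.4, -0.3, -1.6]
opening: 0.479
```

```bash
python3 plan.py 543 -305 74 10
```

```text
delta [0.0006 0.0012 0.0897] turn -0.01 dist mm 90 | t 5.25 F [ 0.4 -0.3 -1.6] op 0.479 yaw 9.99 pos [ 542.3 -304.   163.7] q6 0.87
```

drive_tool([
  [[0,0.001,0.02,0],[0,0.001,0.045,0],[0,0.001,0.065,0],[0,0.001,0.078,0],[0,0.001,0.084,0],[0,0.001,0.087,0],[0,0.001,0.0895,0],[0,0.001,0.09,0],[0,0.001,0.09,0]],
])

```text
clock: 6.15
eef_pos: [543.0, -306.0, 74.6]
ee_rot: [[0.985, 0.173, 0.001], [0.173, -0.985, -0.001], [0.001, 0.001, -1.0]]
force: [0.1, 0.2, -1.3]
opening: 0.486
```

```bash
python3 plan.py 543 -305 74 10; python3 - <<'E'
from h import *
s=cam("side");crop(s,280,300,480,480,3.3,"sc3.png")
E
```

```text
delta [ 0.0002 -0.0009  0.0006] turn -0.02 dist mm 1 | t 6.15 F [ 0.1  0.2 -1.3] op 0.486 yaw 9.98 pos [ 543.  -306.    74.6] q6 0.86
```

View pics/sc3.png

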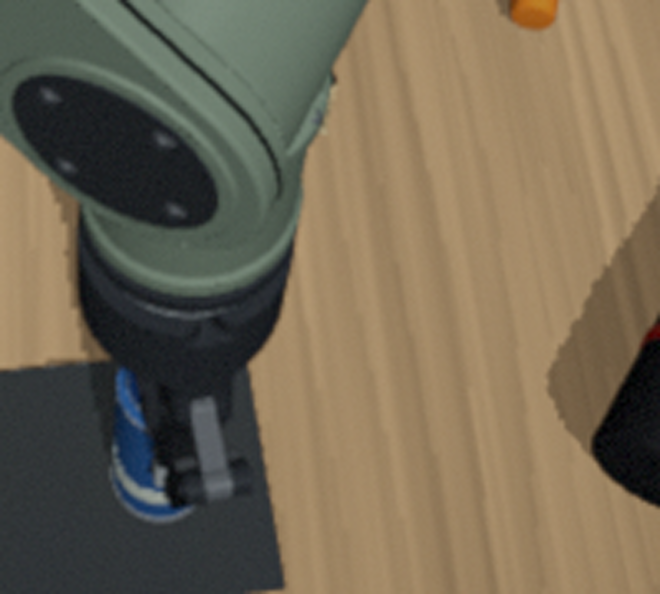

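The can is over the mat near crop (150,500) and still appears to hang, since the force equals its weight. I'll lower it until it touches.

drive_tool([
  [[0,-0.001,0.0005,0],[0,-0.001,0.001,0],[0,-0.001,0.001,0],[0,-0.001,0.001,0]],
])

```text
clock: 6.6
eef_pos: [542.8, -305.0, 73.9]
ee_rot: [[0.985, 0.173, 0.001], [0.173, -0.985, -0.001], [0.001, 0.001, -1.0]]
force: [-0.5, 0.4, 6.1]
opening: 0.483
```

Contact is made (+6 N), so I'll open and retreat.

drive_tool([
  [[0,0,0,0],[0,0,0,0],[0,0,0,0],[0,0,0,0],[0,0,0,0],[0,0,0,0]],
], gripper=100)

```text
clock: 7.2
eef_pos: [542.5, -304.8, 72.9]
ee_rot: [[0.985, 0.173, -0.0], [0.173, -0.985, -0.0], [-0.0, 0.0, -1.0]]
force: [-0.1, -0.1, 0.5]
opening: 0.998
```

drive_tool([
  [[0,0,-0.015,0],[0,0,-0.045,0],[0,0,-0.08,0],[0,0,-0.11,0],[0,0,-0.13,0],[0,0,-0.136,0],[0,0,-0.136,0]],
])

```text
clock: 7.9
eef_pos: [542.6, -304.9, 209.6]
ee_rot: [[0.985, 0.173, 0.001], [0.173, -0.985, -0.001], [0.001, 0.001, -1.0]]
force: [0.2, 0.6, -0.9]
opening: 1.003
```

```bash
python3 plan.py 527 -4.2 210 10; python3 - <<'E'
from m1 import *
crop(s,280,300,480,480,3.3,"sc4.png")
# red tin top face edges
r=comps(t,(0,150,60),(6,255,255),50,(220,190,400,300));print([x[:2] for x in r])
crop(t,290,225,345,285,9,"tc4.png")
E
```

```text
delta [ 0.0367 -0.2988 -0.0007] turn -0.02 dist mm 301 | t 7.9 F [ 0.2  0.6 -0.9] op 1.003 yaw 9.98 pos [ 542.6 -304.9  209.6] q6 0.87
[([301, 238, 26, 28, 537], [313.5, 250.9]), ([245, 248, 38, 36, 481], [265.5, 269.6])]
```

View pics/sc4.png

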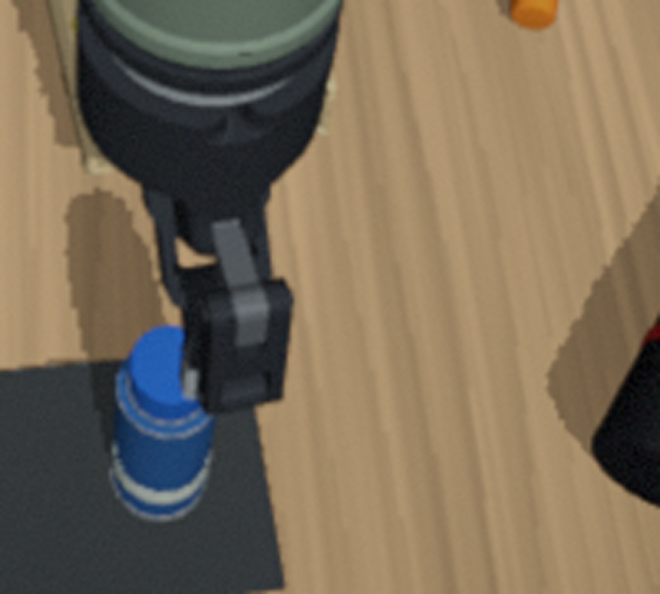

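View pics/tc4.png

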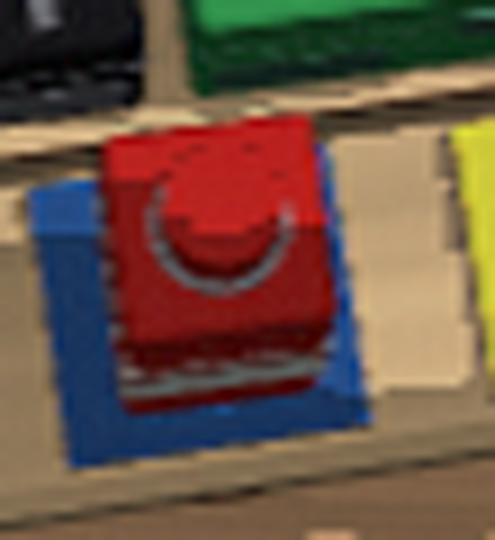

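The blue can stands upright on the mat. Next I'll measure the tin's shoulder corners, seen in the crop at (105,145), (312,115), (335,305) and (125,335).

```bash
python3 - <<'E'
from m1 import *
p=np.array([(105,145),(312,115),(335,305),(125,335)])/9+(290,225)
P=onz(t,p,110);print(P.round(1),P.mean(0).round(1))
for i in range(4):
    d=P[(i+1)%4]-P[i];print(np.linalg.norm(d).round(1),np.degrees(np.arctan2(d[1],d[0])).round(1))
E
```

```text
[[541.8  18.2 110. ]
 [548.8 -21.8 110. ]
 [511.5 -26.9 110. ]
 [504.6  13.5 110. ]] [526.7  -4.2 110. ]
40.6 -80.1
37.6 -172.3
40.9 99.6
37.5 7.3
```

drive_tool([
  [[0.002,-0.015,0,0],[0.005,-0.045,0,0],[0.01,-0.085,0,0],[0.016,-0.13,0,0.5],[0.021,-0.175,0,1],[0.027,-0.22,0,1],[0.032,-0.26,0,1],[0.035,-0.285,0,1],[0.0367,-0.2988,0,1],[0.0367,-0.2988,0.01,1],[0.0367,-0.2988,0.035,1],[0.0367,-0.2988,0.065,1],[0.0367,-0.2988,0.095,1],[0.0367,-0.2988,0.115,1],[0.0367,-0.2988,0.126,1],[0.0367,-0.2988,0.129,1],[0.0367,-0.2988,0.129,1]],
])

```text
clock: 9.8
eef_pos: [527.0, -4.7, 79.9]
ee_rot: [[0.988, 0.155, 0.0], [0.155, -0.988, -0.0], [0.0, 0.0, -1.0]]
force: [0.1, 0.6, 0.6]
opening: 1.002
```

drive_tool([
  [[0,0,0,0],[0,0,0,0],[0,0,0,0],[0,0,0,0],[0,0,0,0],[0,0,0,0],[0,0,0,0],[0,0,0,0]],
], gripper=30, newtons=40)

```text
clock: 10.6
eef_pos: [527.4, -4.2, 80.9]
ee_rot: [[0.988, 0.156, 0.002], [0.156, -0.988, -0.0], [0.002, 0.001, -1.0]]
force: [-0.1, -0.8, 6.1]
opening: 0.49
```

```bash
python3 plan.py 465 -310.5 165 10
```

```text
delta [-0.1094  0.2929 -0.0842] turn -1.01 dist mm 324 | t 10.6 F [-0.1 -0.8  6.1] op 0.49 yaw 8.99 pos [527.4  -4.2  80.9] q6 1.38
```

drive_tool([
  [[0,0,-0.008,0],[0,0,-0.025,0],[0,0,-0.05,0],[-0.002,0.005,-0.07,0],[-0.009,0.025,-0.08,0],[-0.021,0.055,-0.084,0],[-0.035,0.095,-0.084,0],[-0.05,0.135,-0.084,0],[-0.066,0.175,-0.084,-0.5],[-0.08,0.215,-0.084,-1],[-0.094,0.25,-0.084,-1],[-0.103,0.275,-0.084,-1],[-0.108,0.288,-0.084,-1],[-0.1094,0.2929,-0.084,-1],[-0.1094,0.2929,-0.084,-1],[-0.1094,0.2929,-0.084,-1]],
])

```text
clock: 12.2
eef_pos: [464.6, -309.3, 163.9]
ee_rot: [[0.985, 0.174, -0.0], [0.174, -0.985, 0.001], [-0.0, -0.001, -1.0]]
force: [-0.5, -0.5, -1.7]
opening: 0.487
```

```bash
python3 plan.py 465 -310.5 74 10
```

```text
delta [0.0002 0.0013 0.0899] turn 0.04 dist mm 90 | t 12.2 F [-0.5 -0.5 -1.7] op 0.487 yaw 10.04 pos [ 464.6 -309.3  163.9] q6 0.79
```

drive_tool([
  [[0,0,0.02,0],[0,0,0.045,0],[0,0,0.065,0],[0,0,0.078,0],[0,0,0.084,0],[0,0,0.087,0],[0,0,0.089,0],[0,0,0.09,0],[0,0,0.0905,0],[0,0,0.091,0],[0,0,0.091,0]],
])

```text
clock: 13.3
eef_pos: [464.8, -310.8, 73.9]
ee_rot: [[0.985, 0.173, 0.001], [0.173, -0.985, -0.001], [0.001, 0.001, -1.0]]
force: [-1.0, 0.3, 4.1]
opening: 0.49
```

drive_tool([
  [[0,0,0,0],[0,0,0,0],[0,0,0,0],[0,0,0,0],[0,0,0,0],[0,0,0,0]],
], gripper=100)

```text
clock: 13.9
eef_pos: [464.5, -310.5, 73.0]
ee_rot: [[0.985, 0.173, 0.0], [0.173, -0.985, -0.0], [-0.0, 0.0, -1.0]]
force: [-0.8, 0.3, 0.4]
opening: 0.997
```

drive_tool([
  [[0,0,-0.015,0],[0,0,-0.045,0],[0,0,-0.08,0],[0,0,-0.11,0],[0,0,-0.13,0],[0,0,-0.137,0],[0,0,-0.137,0]],
])

```text
clock: 14.6
eef_pos: [464.7, -310.7, 210.6]
ee_rot: [[0.985, 0.173, 0.001], [0.173, -0.985, -0.001], [0.001, 0.001, -1.0]]
force: [-0.0, 0.5, -0.2]
opening: 0.998
```

```bash
python3 plan.py 511.2 87 210 10; python3 - <<'E'
from m1 import *
crop(s,180,340,380,480,4,"sc5.png")
y=comps(s,(22,140,90),(34,255,255),20,(220,175,390,355));print([x[:2] for x in y])
y=comps(t,(22,140,90),(34,255,255),20,(220,190,330,300));print([x[:2] for x in y])
E
```

```text
delta [ 1.147e-01 -3.836e-01  3.000e-04] turn -0.02 dist mm 400 | t 14.6 F [-0.   0.5 -0.2] op 0.998 yaw 9.98 pos [ 464.7 -310.7  210.6] q6 0.79
[([298, 209, 15, 14, 104], [306.5, 216.5]), ([299, 235, 13, 11, 78], [304.9, 240.9]), ([302, 300, 43, 38, 1189], [322.7, 318.5])]
[([249, 246, 25, 26, 474], [261.3, 258.3])]
```

View pics/sc5.png

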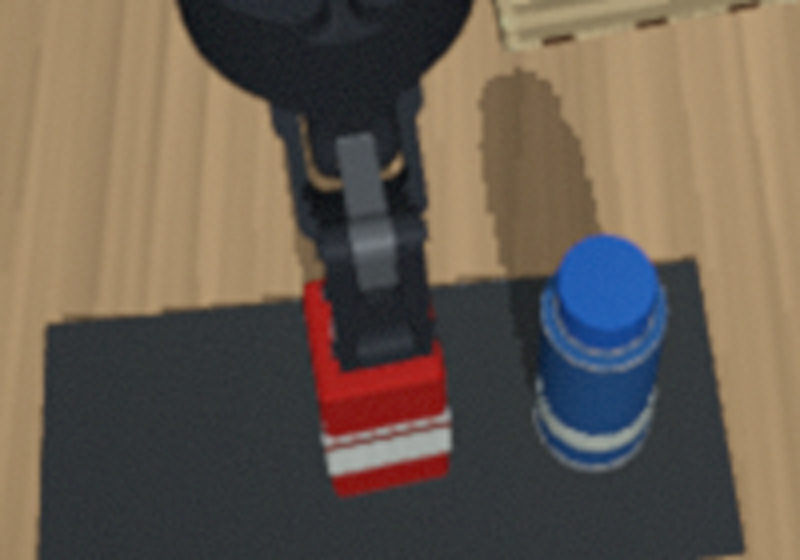

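Red and blue both stand on the mat. Now the yellow bottle.

drive_tool([
  [[0.005,-0.015,0,0],[0.014,-0.047,0,0],[0.026,-0.087,0,0],[0.039,-0.13,0,0],[0.052,-0.175,0,0],[0.066,-0.22,0,0],[0.079,-0.265,0,0],[0.092,-0.307,0,0],[0.103,-0.345,0,0],[0.11,-0.37,0,0],[0.1147,-0.3836,0,0],[0.1147,-0.3836,0.01,0],[0.1147,-0.3836,0.035,0],[0.1147,-0.3836,0.065,0],[0.1147,-0.3836,0.095,0],[0.1147,-0.3836,0.115,0],[0.1147,-0.3836,0.126,0],[0.1147,-0.3836,0.13,0],[0.1147,-0.3836,0.13,0]],
])

```text
clock: 16.6
eef_pos: [510.9, 86.6, 79.8]
ee_rot: [[0.985, 0.173, -0.0], [0.173, -0.985, -0.0], [-0.0, 0.0, -1.0]]
force: [-0.3, -0.1, 0.0]
opening: 0.996
```

drive_tool([
  [[0,0,0,0],[0,0,0,0],[0,0,0,0],[0,0,0,0],[0,0,0,0],[0,0,0,0],[0,0,0,0],[0,0,0,0]],
], gripper=30, newtons=40)

```text
clock: 17.4
eef_pos: [511.5, 87.3, 80.9]
ee_rot: [[0.985, 0.173, 0.002], [0.173, -0.985, 0.0], [0.002, 0.0, -1.0]]
force: [-1.4, 0.7, 5.5]
opening: 0.486
```

```bash
python3 plan.py 387 -316 165 10
```

```text
delta [-0.1924  0.3756 -0.0844] turn -0.01 dist mm 430 | t 17.4 F [-1.4  0.7  5.5] op 0.486 yaw 9.99 pos [511.5  87.3  80.9] q6 1.54
```

drive_tool([
  [[0,0,-0.008,0],[0,0,-0.025,0],[0,0,-0.05,0],[-0.003,0.006,-0.07,0],[-0.012,0.023,-0.08,0],[-0.026,0.05,-0.084,0],[-0.045,0.088,-0.084,0],[-0.066,0.128,-0.084,0],[-0.086,0.168,-0.084,0],[-0.107,0.208,-0.084,0],[-0.127,0.248,-0.084,0],[-0.147,0.287,-0.084,0],[-0.165,0.323,-0.084,0],[-0.18,0.352,-0.084,0],[-0.189,0.369,-0.084,0],[-0.1924,0.3756,-0.084,0],[-0.1924,0.3756,-0.084,0],[-0.1924,0.3756,-0.084,0]],
])

```text
clock: 19.2
eef_pos: [386.6, -315.2, 163.9]
ee_rot: [[0.985, 0.174, -0.0], [0.174, -0.985, 0.001], [-0.0, -0.001, -1.0]]
force: [-0.6, 0.9, -1.0]
opening: 0.48
```

drive_tool([
  [[0,0,0.02,0],[0,0,0.045,0],[0,0,0.065,0],[0,0,0.078,0],[0,0,0.084,0],[0,0,0.087,0],[0,0,0.089,0],[0,0,0.09,0],[0,0,0.0905,0],[0,0,0.091,0],[0,0,0.091,0]],
])

```text
clock: 20.3
eef_pos: [386.9, -316.3, 73.9]
ee_rot: [[0.985, 0.173, 0.001], [0.173, -0.985, -0.001], [0.001, 0.001, -1.0]]
force: [-0.4, 2.3, 5.7]
opening: 0.484
```

drive_tool([
  [[0,0,0,0],[0,0,0,0],[0,0,0,0],[0,0,0,0],[0,0,0,0],[0,0,0,0]],
], gripper=100)

```text
clock: 20.9
eef_pos: [386.6, -316.1, 73.0]
ee_rot: [[0.985, 0.173, -0.0], [0.173, -0.985, -0.0], [-0.0, 0.0, -1.0]]
force: [0.4, -0.2, -0.3]
opening: 0.997
```

drive_tool([
  [[0,0,-0.015,0],[0,0,-0.045,0],[0,0,-0.08,0],[0,0,-0.11,0],[0,0,-0.13,0],[0,0,-0.137,0],[0,0,-0.137,0]],
])

```text
clock: 21.6
eef_pos: [386.8, -316.3, 210.5]
ee_rot: [[0.985, 0.173, 0.001], [0.173, -0.985, -0.001], [0.001, 0.001, -1.0]]
force: [-0.1, -0.5, -0.1]
opening: 1.0
```

```bash
cat > m2.py <<'E'
from m1 import *
cv2.imwrite("pics/t6.png",t["img"]);cv2.imwrite("pics/s6.png",s["img"])
crop(t,220,190,400,300,4,"tc6.png")
def rect(c,mask,z,bias=True):
    cn=max(cv2.findContours(mask.astype(np.uint8),0,1)[0],key=cv2.contourArea)
    P=onz(c,cn[:,0,:],z)[:,:2].astype(np.float32)
    r=cv2.minAreaRect(P);return [np.round(r[0],1),np.round(r[1],1),round(r[2],1)]
if __name__=="__main__":
  R={"top":(220,190,400,300),"side":(220,175,400,355)}
  for n,c in(("top",t),("side",s)):
    for nm,lo,hi in(("blue",(100,120,30),(125,255,255)),("yellow",(22,140,60),(34,255,255)),("red",(0,170,50),(5,255,255))):
        for x in comps(c,lo,hi,150,R[n]): print(n,nm,x[0],rect(c,x[2],10))
    for x in comps(c,(45,80,30),(85,255,255),300,R[n]):print(n,"green all",x[:2])
    for x in comps(c,(45,80,112),(85,255,255),300,R[n]):print(n,"green top",x[:2],rect(c,x[2],101))
E
python3 m2.py
```

```text
top blue [294, 241, 37, 36, 1031] [array([528. ,  -1.5]), array([60.8, 64. ]), 9.7]
top yellow [340, 234, 39, 36, 1072] [array([544. , -92.9]), array([62.3, 66.1]), 9.7]
top red [245, 248, 38, 36, 1083] [array([512.2,  90. ]), array([61.4, 65.4]), 9.9]
top green all ([309, 201, 74, 35, 1820], [345.1, 217.8])
top green top ([310, 201, 73, 27, 1190], [346.1, 214.2]) [array([594.7, -60.1]), array([ 33.2, 127.3]), 9.3]
side blue [293, 260, 39, 33, 919] [array([528.6,  -3.4]), array([59.5, 64.4]), 9.7]
side yellow [302, 300, 43, 38, 1194] [array([544.8, -94.6]), array([62.1, 66.8]), 9.8]
side red [284, 224, 37, 29, 793] [array([512.9,  87.9]), array([60.6, 65.1]), 9.7]
side green all ([334, 239, 41, 86, 2211], [353.5, 281.6])
side green top ([337, 240, 38, 70, 1329], [355.6, 274.8]) [array([595.7, -67.2]), array([ 33.7, 138.3]), 8.8]
```

View pics/s6.png

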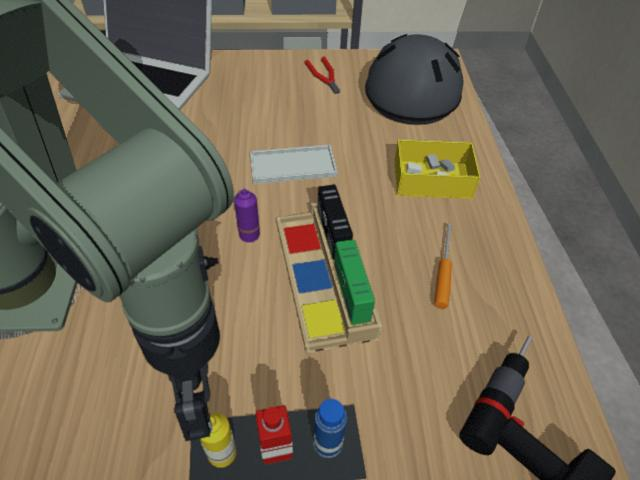

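View pics/tc6.png

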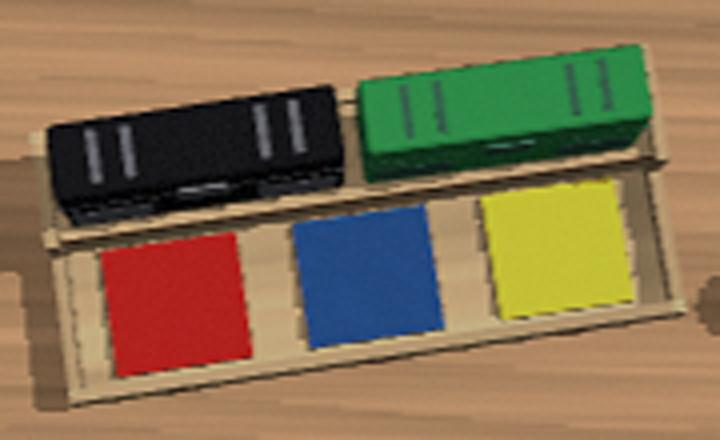

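The row is cleared. The three plates are measured consistently from both views (62×66 mm, yaw 9.7°), with the centres 93 mm apart. Next I'll triangulate the top corners of the green case.

```bash
python3 - <<'E'
from m1 import *
S=np.array([(385,222),(440,215),(508,410),(430,432)])/3.3+(220,175)
T=np.array([(365,152),(360,83),(642,45),(652,112)])/4+(220,190)
Q=[]
for a,b in zip(T,S):
    P,e=tri(t,a,s,b);Q.append(P);print(P.round(1),round(e,1))
print(np.mean(Q,0).round(1))
E
python3 plan.py 595 -61 210 99.5
```

```text
[569.7   1.9  96.4] 1.8
[599.5   4.7  98.4] 0.6
[ 619.9 -121.2  103.4] 0.7
[ 586.8 -127.    96.7] 7.1
[594.  -60.4  98.7]
delta [ 0.25   -0.2145 -0.0014] turn -89.51 dist mm 329 | t 21.8 F [ 0.6  0.2 -0.5] op 0.998 yaw 9.99 pos [ 386.  -315.6  208.6] q6 0.69
```

drive_tool([
  [[0.012,-0.01,0,-6],[0.035,-0.03,0,-14],[0.063,-0.054,0,-22],[0.095,-0.081,0,-30],[0.127,-0.109,0,-38],[0.159,-0.136,0,-46],[0.19,-0.163,0,-54],[0.217,-0.186,0,-62],[0.236,-0.203,0,-70],[0.247,-0.212,0,-77],[0.25,-0.2145,0,-84],[0.25,-0.2145,0,-88],[0.25,-0.2145,0,-89.5],[0.25,-0.2145,0,-89.5],[0.25,-0.2145,0,-89.5]],
])

```text
clock: 23.3
eef_pos: [595.3, -61.7, 209.5]
ee_rot: [[-0.164, 0.987, -0.001], [0.987, 0.164, 0.0], [0.0, -0.001, -1.0]]
force: [0.0, 0.2, -0.1]
opening: 0.999
```

```bash
python3 plan.py 595 -60.5 68 99.5
```

```text
delta [ 0.0012 -0.      0.1415] turn -0.09 dist mm 142 | t 23.3 F [ 0.   0.2 -0.1] op 0.999 yaw 99.41 pos [595.3 -61.7 209.5] q6 -0.29
```

drive_tool([
  [[0.001,0,0.015,0],[0.001,0,0.045,0],[0.001,0,0.08,0],[0.001,0,0.11,0],[0.001,0,0.13,0],[0.001,0,0.139,0],[0.001,0,0.1415,0],[0.001,0,0.1415,0]],
])

```text
clock: 24.1
eef_pos: [595.9, -60.7, 69.1]
ee_rot: [[-0.164, 0.986, 0.001], [0.986, 0.164, -0.0], [-0.0, 0.001, -1.0]]
force: [0.3, 0.0, 0.5]
opening: 1.005
```

drive_tool([
  [[0,0,0,0],[0,0,0,0],[0,0,0,0],[0,0,0,0],[0,0,0,0],[0,0,0,0],[0,0,0,0],[0,0,0,0],[0,0,0,0]],
], gripper=20, newtons=60)

```text
clock: 25.0
eef_pos: [596.0, -60.6, 69.3]
ee_rot: [[-0.165, 0.986, 0.002], [0.986, 0.165, -0.0], [-0.001, 0.001, -1.0]]
force: [-0.8, -0.3, 5.4]
opening: 0.403
```

```bash
python3 plan.py 595 -60.5 160 99.5;python3 - <<'E'
from h import *
s=cam("side");crop(s,220,155,400,355,3,"sc7.png")
E
```

```text
delta [ 0.0002 -0.0008 -0.0907] turn -0.02 dist mm 91 | t 25.0 F [-0.8 -0.3  5.4] op 0.403 yaw 99.48 pos [596.  -60.6  69.3] q6 -0.29
```

View pics/sc7.png

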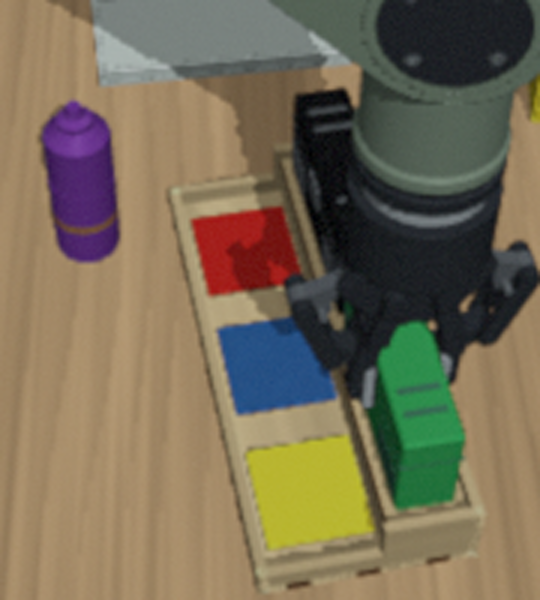

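drive_tool([
  [[0,0,-0.006,0],[0,0,-0.02,0],[0,0,-0.045,0],[0,0,-0.075,0],[0,0,-0.1,0],[0,0,-0.116,0],[0,0,-0.12,0],[0,0,-0.12,0]],
])

```text
clock: 25.85
eef_pos: [595.1, -60.5, 188.3]
ee_rot: [[-0.165, 0.986, -0.0], [0.986, 0.165, -0.0], [0.0, -0.0, -1.0]]
force: [0.2, 0.5, -3.0]
opening: 0.401
```

```bash
python3 plan.py 498 309 188 186.2
```

```text
delta [ 3.805e-01 -3.490e-02  3.000e-04] turn -86.72 dist mm 382 | t 25.85 F [ 0.2  0.5 -3. ] op 0.401 yaw 99.48 pos [595.1 -60.5 188.3] q6 -0.29
```

drive_tool([
  [[0.012,-0.001,0,-3],[0.034,-0.003,0,-9],[0.064,-0.006,0,-16],[0.1,-0.009,0,-24],[0.138,-0.013,0,-32],[0.176,-0.016,0,-40],[0.214,-0.02,0,-48],[0.252,-0.023,0,-56],[0.288,-0.026,0,-64],[0.32,-0.029,0,-71],[0.347,-0.032,0,-77],[0.366,-0.034,0,-82],[0.376,-0.0345,0,-85],[0.3805,-0.035,0,-86.7],[0.3805,-0.035,0,-86.7],[0.3805,-0.035,0,-86.7]],
])

```text
clock: 27.45
eef_pos: [498.0, 308.3, 187.7]
ee_rot: [[-0.994, -0.107, -0.001], [-0.107, 0.994, -0.001], [0.001, -0.001, -1.0]]
force: [0.4, 0.6, -2.4]
opening: 0.403
```

```bash
python3 plan.py 498 309 38 186.2;python3 - <<'E'
from m1 import *
crop(s,220,100,370,250,4,"sc8.png");crop(t,90,200,200,340,4,"tc8.png")
for n,c,R in(("top",t,(90,190,250,350)),("side",s,(200,90,400,250))):
    for x in comps(c,(45,80,30),(85,255,255),100,R):print(n,x[:2])
E
```

```text
delta [-0.0003  0.0009  0.1497] turn -0.08 dist mm 150 | t 27.45 F [ 0.4  0.6 -2.4] op 0.403 yaw -173.88 pos [498.  308.3 187.7] q6 -1.14
top ([95, 210, 37, 28, 617], [115.5, 221.7])
top ([99, 258, 33, 41, 1077], [117.0, 277.1])
side ([258, 90, 68, 24, 1256], [290.0, 100.7])
```

View pics/sc8.png

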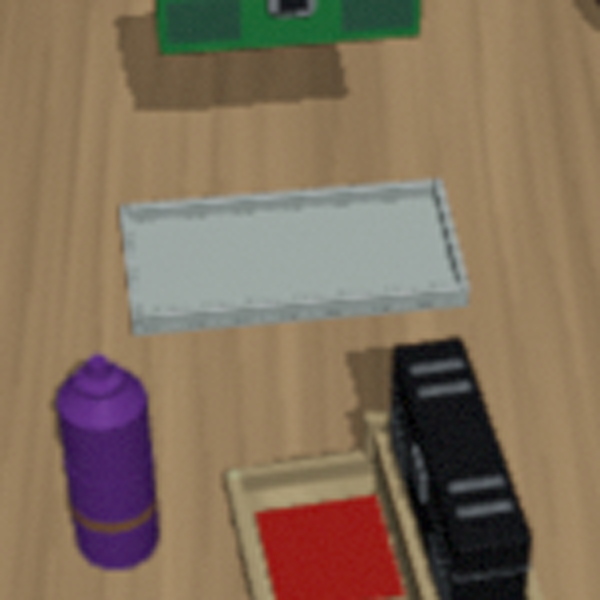

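View pics/tc8.png

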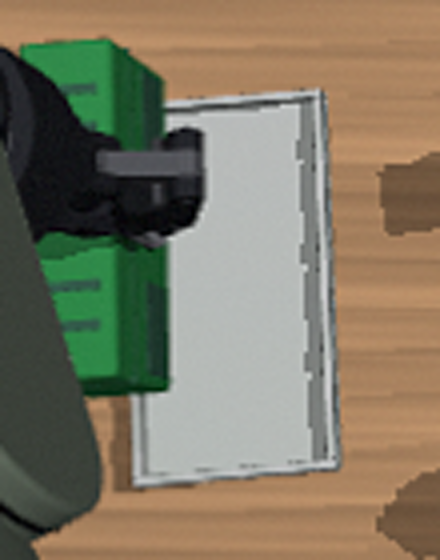

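```bash
python3 - <<'E'
from m1 import *
S=np.array([(122,205),(440,182),(467,290),(133,317)])/4+(220,100)
P=onz(s,S,14);print(P.round(1),P.mean(0))
T=np.array([(323,92),(340,467),(133,487)])/4+(90,200)
Q=onz(t,T,14);print(Q.round(1),"diag centre",(Q[0]+Q[2])/2)
print(tri(t,T[0],s,S[2]),tri(t,T[1],s,S[3]),tri(t,T[2],s,S[0]))
# case near-bottom edge
A=np.array([(165,80),(168,388)])/4+(90,200);B=np.array([(418,35),(160,52)])/4+(220,100)
print([tri(t,a,s,b) for a,b in zip(A,B)]); print(onz(t,A,155),onz(s,B,155))
E
```

```text
[[404.4 342.1  14. ]
 [583.  358.9  14. ]
 [592.4 268.6  14. ]
 [413.7 250.9  14. ]] [498.35415095 305.12328972  14.        ]
[[590.1 270.5  14. ]
 [411.6 250.1  14. ]
 [400.9 343.5  14. ]] diag centre [495.50320243 307.02779635  14.        ]
(array([591.76837318, 271.46738324,  11.08992742]), np.float64(1.9404520200940991)) (array([412.68827082, 250.29723002,  14.27541892]), np.float64(2.1898721273892763)) (array([402.53184375, 344.71351483,  11.42312484]), np.float64(3.1390092178020743))
[(array([561.69384608, 297.84599029, 156.0577207 ]), np.float64(1.9475492326228723)), (array([435.27390049, 285.94354504, 156.2644536 ]), np.float64(0.780520090673294))]
[[560.94875331 298.00164643 155.        ]
 [434.99388172 286.26788908 155.        ]] [[562.76370617 299.79929339 155.        ]
 [435.52529486 287.82837417 155.        ]]
```

The case hovers level at z≈155 and parallel to the tray (5.4–6°). The tray centre is about (497,307.5). Lowering it now.

drive_tool([
  [[0,-0.0005,0.015,0],[0,-0.001,0.045,0],[0,-0.001,0.08,0],[0,-0.001,0.11,0],[0,-0.001,0.13,0],[0,-0.001,0.14,0],[0,-0.001,0.145,0],[0,-0.001,0.1475,0],[0,-0.001,0.1485,0],[0,-0.001,0.149,0],[0,-0.001,0.149,0]],
])

```text
clock: 28.75
eef_pos: [498.7, 308.2, 40.2]
ee_rot: [[-0.994, -0.108, 0.001], [-0.108, 0.994, 0.001], [-0.001, 0.0, -1.0]]
force: [0.1, -0.4, -2.2]
opening: 0.402
```

```bash
python3 plan.py 498 307.3 37.3 186.2
```

```text
delta [ 0.0008 -0.0008  0.0029] turn -0.01 dist mm 3 | t 28.75 F [ 0.1 -0.4 -2.2] op 0.402 yaw -173.81 pos [498.7 308.2  40.2] q6 -1.14
```

drive_tool([
  [[0.0005,-0.0005,0.001,0],[0.0008,-0.0008,0.0018,0],[0.0008,-0.0008,0.0025,0],[0.0008,-0.0008,0.003,0],[0.0008,-0.0008,0.003,0]],
])

```text
clock: 29.25
eef_pos: [497.5, 307.0, 37.3]
ee_rot: [[-0.994, -0.108, 0.0], [-0.108, 0.994, -0.0], [-0.0, -0.0, -1.0]]
force: [-2.0, -1.6, 5.4]
opening: 0.406
```

drive_tool([
  [[0,0,0,0],[0,0,0,0],[0,0,0,0],[0,0,0,0],[0,0,0,0],[0,0,0,0],[0,0,0,0]],
], gripper=100)

```text
clock: 29.95
eef_pos: [497.6, 307.1, 36.5]
ee_rot: [[-0.994, -0.108, 0.0], [-0.108, 0.994, -0.0], [-0.0, -0.0, -1.0]]
force: [-0.0, -0.4, -0.1]
opening: 1.002
```

drive_tool([
  [[0,0,-0.015,0],[0,0,-0.045,0],[0,0,-0.085,0],[0,0,-0.125,0],[0,0,-0.155,0],[0,0,-0.17,0],[0,0,-0.173,0],[0,0,-0.173,0]],
])

```text
clock: 30.75
eef_pos: [497.5, 307.0, 209.4]
ee_rot: [[-0.994, -0.108, 0.0], [-0.108, 0.994, -0.0], [-0.0, -0.0, -1.0]]
force: [-0.5, 0.1, -1.4]
opening: 1.001
```

```bash
python3 plan.py 465 -310.5 210 10; python3 - <<'E'
from m2 import *
crop(s,220,100,370,250,4,"sc9.png")
E
```

```text
delta [ 9.880e-02 -6.105e-01 -6.000e-04] turn 176.19 dist mm 618 | t 30.75 F [-0.5  0.1 -1.4] op 1.001 yaw -173.81 pos [497.5 307.  209.4] q6 -1.15
```

View pics/sc9.png

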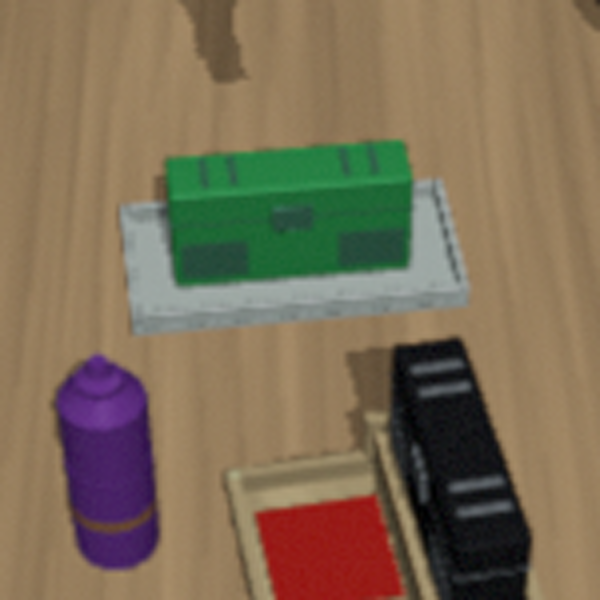

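```bash
python3 - <<'E'
from m1 import *
A=np.array([(177,284),(410,268)])/4+(220,100);P=onz(s,A,4);print("case front-bottom",P.round(1))
R=np.array([(122,205),(440,182),(467,290),(133,317)])/4+(220,100);Q=onz(s,R,14)
c=P.mean(0);d=P[1]-P[0];d/=np.linalg.norm(d);n=np.array([-d[1],d[0],0]);print("case c",(c+17.5*n).round(1),"yaw",np.degrees(np.arctan2(d[1],d[0])),np.linalg.norm(P[1]-P[0]),"tray",Q.mean(0).round(1))
for x in comps(t,(45,80,112),(85,255,255),100,(90,190,250,350)):
    print(x[:2])
crop(t,90,200,200,340,4,"tc9.png")
E
```

```text
case front-bottom [[435.6 287.5   4. ]
 [563.4 298.1   4. ]]
case c [498.1 310.2   4. ] yaw 4.754664390167785 128.16581007139098 tray [498.4 305.1  14. ]
([129, 253, 21, 50, 847], [138.8, 278.3])
```

View pics/tc9.png

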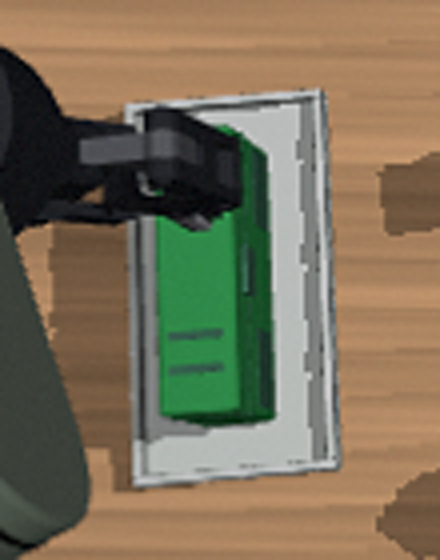

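```bash
python3 - <<'E'
from m1 import *
f=lambda p:np.array(p)/4+(90,200)
A=onz(t,f([(275,417),(267,155)]),4);R=onz(t,f([(323,92),(340,467),(133,487),(127,103)]),14)
print(A.round(1),R.round(1))
e=R[0]-R[1];e/=np.linalg.norm(e);n=np.array([-e[1],e[0],0]);print("dist from -y rim",[(a-R[1])@n for a in A],"width",(R[2]-R[1])@n,(R[3]-R[0])@n)
print("-x gap",(A[0]-R[1])@e, "len",np.linalg.norm(R[0]-R[1]),"yaw",np.degrees(np.arctan2(e[1],e[0])))
E
```

```text
[[434.9 284.3   4. ]
 [560.6 297.5   4. ]] [[590.1 270.5  14. ]
 [411.6 250.1  14. ]
 [400.9 343.5  14. ]
 [582.2 362.1  14. ]]
dist from -y rim [np.float64(31.31828141408233), np.float64(30.17002613191637)] width 93.99732037563295 91.92357508228291
-x gap 27.01320275551087 len 179.64779669794208 yaw 6.51778766509335
```

The case is within about 2 mm of the middle and 1° of the tray's axis, and it stands upright. Back to the mat for the red tin.

drive_tool([
  [[0.002,-0.012,0,4],[0.006,-0.036,0,12],[0.011,-0.067,0,20],[0.016,-0.1,0,28],[0.022,-0.135,0,36],[0.028,-0.17,0,44],[0.033,-0.205,0,52],[0.039,-0.24,0,60],[0.044,-0.275,0,68],[0.05,-0.31,0,76],[0.056,-0.345,0,84],[0.061,-0.38,0,92],[0.067,-0.415,0,100],[0.073,-0.45,0,108],[0.078,-0.485,0,116],[0.084,-0.52,0,124],[0.089,-0.55,0,132],[0.094,-0.58,0,140],[0.097,-0.6,0,148],[0.0988,-0.6105,0,155]],
])

```text
clock: 33.05
eef_pos: [464.8, -312.3, 208.8]
ee_rot: [[0.859, 0.512, -0.001], [0.512, -0.859, 0.0], [-0.001, -0.0, -1.0]]
force: [0.4, 1.1, -0.3]
opening: 1.0
```

```bash
python3 plan.py 465 -310.5 210 10
```

```text
delta [ 0.0011 -0.0014 -0.0012] turn 20.78 dist mm 2 | t 33.05 F [ 0.4  1.1 -0.3] op 1.0 yaw 30.78 pos [ 464.8 -312.3  208.8] q6 0.42
```

drive_tool([
  [[0.001,-0.001,0,7],[0.001,-0.001,0,14],[0.001,-0.001,0,19],[0.001,-0.001,0,20.8],[0.001,-0.001,0,20.8],[0.001,-0.001,0,20.8]],
])

```text
clock: 33.65
eef_pos: [465.4, -309.0, 209.2]
ee_rot: [[0.983, 0.181, -0.0], [0.181, -0.983, 0.0], [-0.0, -0.0, -1.0]]
force: [-0.3, 0.6, 0.5]
opening: 1.0
```

```bash
python3 plan.py 465 -310.5 74 10;python3 - <<'E'
from m1 import *
crop(t,425,220,525,370,4,"tc10.png");crop(s,180,340,380,480,4,"sc10.png")
E
```

```text
delta [-0.0006  0.0014  0.1352] turn 0.43 dist mm 135 | t 33.65 F [-0.3  0.6  0.5] op 1.0 yaw 10.43 pos [ 465.4 -309.   209.2] q6 0.78
```

View pics/sc10.png

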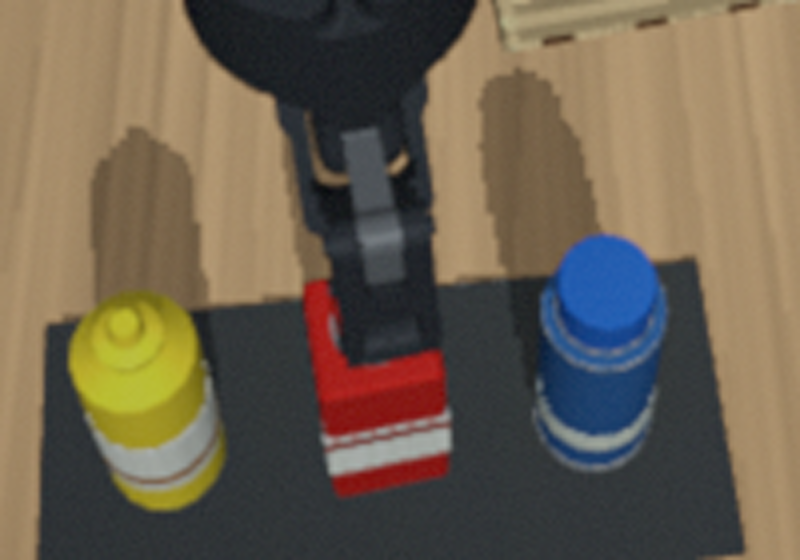

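View pics/tc10.png

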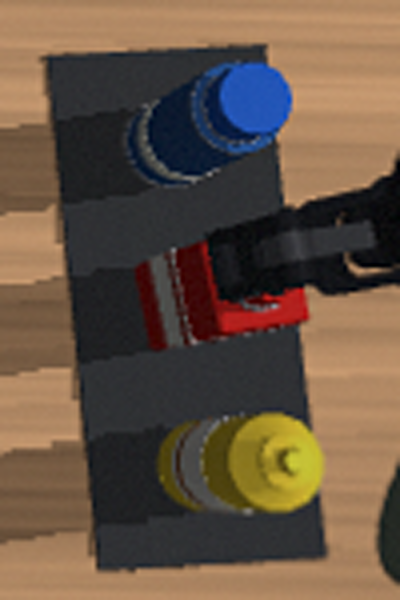

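All three stand upright on the mat. I'll check their actual positions against the TCP where each was released.

```bash
python3 - <<'E'
from m1 import *
P=onz(s,np.array([(338,495),(450,478)])/4+(180,340),3);d=P[1]-P[0];d/=np.linalg.norm(d)
print("red",P.round(1),(P.mean(0)+21*np.array([-d[1],d[0],0])).round(1),np.degrees(np.arctan2(d[1],d[0])))
for n,a,b in(("blue",(255,98),(607,283)),("yellow",(288,460),(124,322))):
    print(n,tri(t,np.array(a)/4+(425,220),s,np.array(b)/4+(180,340)))
E
```

```text
red [[ 449.6 -333.5    3. ]
 [ 489.9 -328.7    3. ]] [ 467.3 -310.3    3. ] 6.807095955707205
blue (array([ 542.1451053 , -306.53355546,  122.21364928]), np.float64(1.2252265625490908))
yellow (array([ 386.92602861, -314.33717427,  120.42567101]), np.float64(0.20667113274579338))
```

drive_tool([
  [[0,0.001,0.015,0.4],[0,0.001,0.045,0.4],[0,0.001,0.08,0.4],[0,0.001,0.11,0.4],[0,0.001,0.128,0.4],[0,0.001,0.134,0.4],[0,0.001,0.135,0.4],[0,0.001,0.135,0.4]],
])

```text
clock: 34.65
eef_pos: [466.3, -310.5, 75.4]
ee_rot: [[0.985, 0.174, 0.001], [0.174, -0.985, -0.001], [0.001, 0.001, -1.0]]
force: [0.6, 0.4, 0.5]
opening: 0.999
```

drive_tool([
  [[0,0,0,0],[0,0,0,0],[0,0,0,0],[0,0,0,0],[0,0,0,0],[0,0,0,0],[0,0,0,0],[0,0,0,0]],
], gripper=30, newtons=40)

```text
clock: 35.45
eef_pos: [466.1, -310.4, 75.3]
ee_rot: [[0.985, 0.173, 0.001], [0.173, -0.985, -0.001], [0.001, 0.001, -1.0]]
force: [-0.7, -0.4, 5.6]
opening: 0.483
```

```bash
python3 plan.py 512.5 89 165 10
```

```text
delta [ 0.1151 -0.3852 -0.09  ] turn -0.01 dist mm 412 | t 35.45 F [-0.7 -0.4  5.6] op 0.483 yaw 9.99 pos [ 466.1 -310.4   75.3] q6 0.79
```

drive_tool([
  [[0,0,-0.008,0],[0,0,-0.025,0],[0,0,-0.05,0],[0.002,-0.006,-0.073,0],[0.007,-0.023,-0.086,0],[0.015,-0.05,-0.09,0],[0.026,-0.088,-0.09,0],[0.039,-0.13,-0.09,0],[0.051,-0.172,-0.09,0],[0.064,-0.214,-0.09,0],[0.076,-0.256,-0.09,0],[0.089,-0.297,-0.09,0],[0.099,-0.332,-0.09,0],[0.108,-0.36,-0.09,0],[0.113,-0.378,-0.09,0],[0.1151,-0.3852,-0.09,0],[0.1151,-0.3852,-0.09,0],[0.1151,-0.3852,-0.09,0]],
])

```text
clock: 37.25
eef_pos: [511.7, 88.8, 164.2]
ee_rot: [[0.985, 0.173, -0.001], [0.173, -0.985, -0.001], [-0.001, 0.0, -1.0]]
force: [-0.5, 0.3, -1.0]
opening: 0.489
```

```bash
python3 plan.py 512.5 89 82 10;python3 - <<'E'
from m1 import *
crop(t,220,190,400,300,4,"tc11.png");crop(s,220,155,400,355,3,"sc11.png")
E
```

```text
delta [ 0.001  -0.0001  0.0822] turn -0.01 dist mm 82 | t 37.25 F [-0.5  0.3 -1. ] op 0.489 yaw 9.99 pos [511.7  88.8 164.2] q6 1.55
```

View pics/sc11.png

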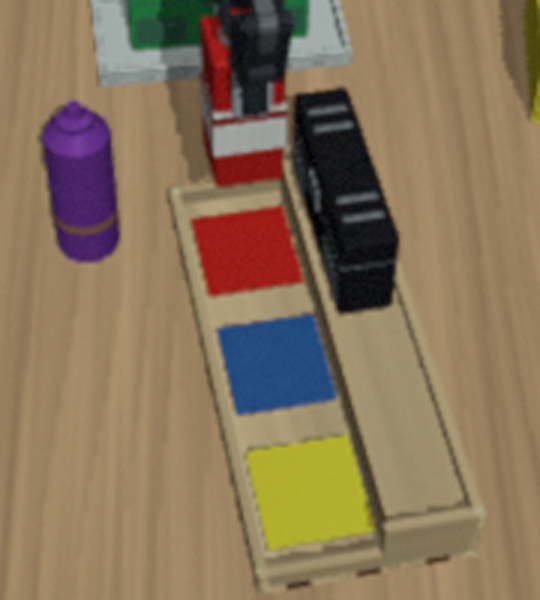

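```bash
python3 - <<'E'
from m1 import *
P=onz(s,np.array([(217,184),(284,177)])/3+(220,155),92);d=P[1]-P[0];print(np.linalg.norm(d));d/=np.linalg.norm(d)
print("red",P.round(1),(P.mean(0)+21*np.array([-d[1],d[0],0])).round(1),np.degrees(np.arctan2(d[1],d[0])))
E
```

```text
40.529440547591044
red [[495.5  68.5  92. ]
 [535.7  73.4  92. ]] [513.1  91.8  92. ] 6.939338111196159
```

drive_tool([
  [[0.0005,0,0.015,0],[0.001,0.001,0.038,0],[0.001,0.001,0.058,0],[0.001,0.001,0.07,0],[0.001,0.001,0.076,0],[0.001,0.001,0.079,0],[0.001,0.001,0.081,0],[0.001,0.001,0.0818,0],[0.001,0.001,0.0825,0],[0.001,0.001,0.083,0],[0.001,0.001,0.083,0]],
])

```text
clock: 38.55
eef_pos: [513.8, 88.5, 82.3]
ee_rot: [[0.985, 0.173, 0.001], [0.173, -0.985, 0.0], [0.001, 0.0, -1.0]]
force: [-0.8, -0.5, 4.4]
opening: 0.488
```

drive_tool([
  [[0,0,0,0],[0,0,0,0],[0,0,0,0],[0,0,0,0],[0,0,0,0],[0,0,0,0]],
], gripper=100)

```text
clock: 39.15
eef_pos: [513.4, 88.4, 81.4]
ee_rot: [[0.985, 0.173, -0.0], [0.173, -0.985, -0.0], [-0.0, 0.0, -1.0]]
force: [-0.5, 0.4, 0.1]
opening: 1.0
```

drive_tool([
  [[0,0,-0.015,0],[0,0,-0.045,0],[0,0,-0.08,0],[0,0,-0.11,0],[0,0,-0.125,0],[0,0,-0.13,0],[0,0,-0.13,0]],
])

```text
clock: 39.85
eef_pos: [513.5, 88.4, 211.7]
ee_rot: [[0.985, 0.173, 0.001], [0.173, -0.985, 0.0], [0.001, 0.0, -1.0]]
force: [0.6, 0.5, -0.3]
opening: 0.997
```

```bash
python3 plan.py 542.5 -305 211 10;python3 - <<'E'
from m1 import *
crop(t,220,190,400,300,4,"tc12.png")
E
```

```text
delta [-0.0396  0.3925  0.0008] turn -0.01 dist mm 395 | t 39.85 F [ 0.6  0.5 -0.3] op 0.997 yaw 9.99 pos [513.5  88.4 211.7] q6 1.55
```

View pics/tc12.png

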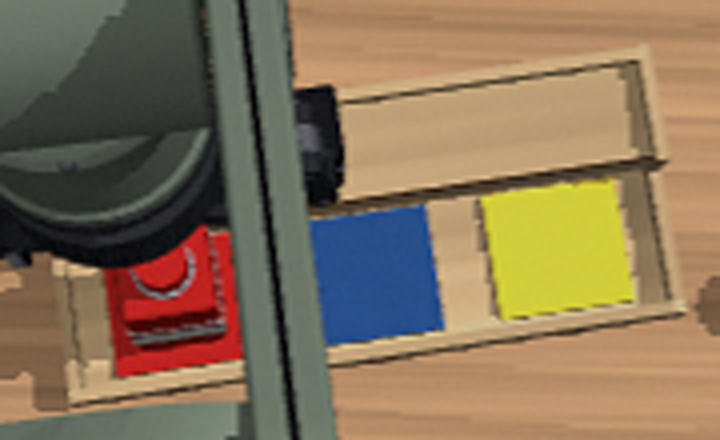

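Red is on its plate. Next the blue can.

drive_tool([
  [[-0.002,0.015,0,0],[-0.005,0.048,0,0],[-0.009,0.09,0,0],[-0.014,0.135,0,0],[-0.018,0.18,0,0],[-0.023,0.225,0,0],[-0.027,0.27,0,0],[-0.032,0.315,0,0],[-0.036,0.352,0,0],[-0.038,0.378,0,0],[-0.0396,0.39,0,0],[-0.0396,0.3925,0.01,0],[-0.0396,0.3925,0.035,0],[-0.0396,0.3925,0.07,0],[-0.0396,0.3925,0.1,0],[-0.0396,0.3925,0.122,0],[-0.0396,0.3925,0.133,0],[-0.0396,0.3925,0.137,0],[-0.0396,0.3925,0.137,0]],
])

```text
clock: 41.85
eef_pos: [542.6, -304.5, 74.5]
ee_rot: [[0.985, 0.174, -0.0], [0.174, -0.985, 0.0], [-0.0, -0.0, -1.0]]
force: [-0.0, 0.3, -0.6]
opening: 0.998
```

drive_tool([
  [[0,0,0,0],[0,0,0,0],[0,0,0,0],[0,0,0,0],[0,0,0,0],[0,0,0,0],[0,0,0,0],[0,0,0,0]],
], gripper=30, newtons=40)

```text
clock: 42.65
eef_pos: [542.9, -305.4, 75.6]
ee_rot: [[0.985, 0.173, 0.002], [0.173, -0.985, -0.001], [0.001, 0.001, -1.0]]
force: [-0.5, -0.3, 6.4]
opening: 0.483
```

```bash
python3 plan.py 528.3 -2.4 165 10
```

```text
delta [ 0.0382 -0.3008 -0.0898] turn -0.02 dist mm 316 | t 42.65 F [-0.5 -0.3  6.4] op 0.483 yaw 9.98 pos [ 542.9 -305.4   75.6] q6 0.87
```

drive_tool([
  [[0,0,-0.008,0],[0,0,-0.025,0],[0,0,-0.05,0],[0.001,-0.006,-0.073,0],[0.003,-0.023,-0.086,0],[0.006,-0.05,-0.09,0],[0.011,-0.086,-0.09,0],[0.016,-0.125,-0.09,0],[0.021,-0.165,-0.09,0],[0.026,-0.205,-0.09,0],[0.031,-0.243,-0.09,0],[0.035,-0.274,-0.09,0],[0.037,-0.293,-0.09,0],[0.0382,-0.3008,-0.09,0],[0.0382,-0.3008,-0.09,0],[0.0382,-0.3008,-0.09,0]],
])

```text
clock: 44.25
eef_pos: [527.7, -2.5, 164.3]
ee_rot: [[0.985, 0.173, -0.0], [0.173, -0.985, -0.001], [-0.0, 0.0, -1.0]]
force: [0.4, -0.7, -1.2]
opening: 0.481
```

```bash
python3 plan.py 528.3 -2.4 82.3 10;python3 - <<'E'
from m1 import *
crop(s,220,155,400,355,3,"sc13.png")
E
```

```text
delta [ 0.0006 -0.0001  0.082 ] turn -0.01 dist mm 82 | t 44.25 F [ 0.4 -0.7 -1.2] op 0.481 yaw 9.99 pos [527.7  -2.5 164.3] q6 1.37
```

View pics/sc13.png

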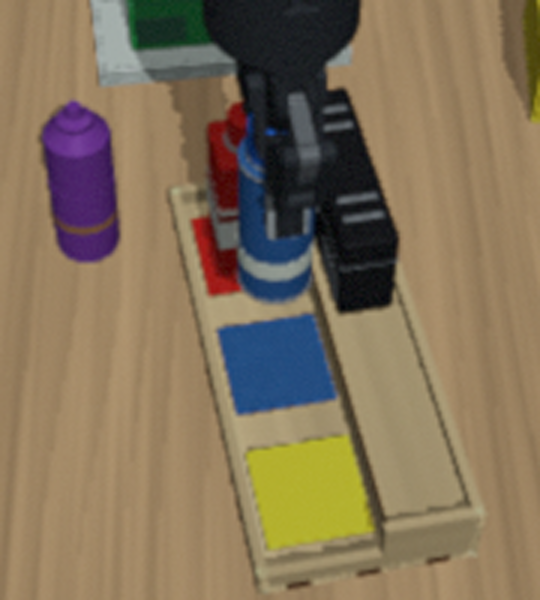

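drive_tool([
  [[0,0,0.015,0],[0,0,0.038,0],[0,0,0.058,0],[0,0,0.07,0],[0,0,0.076,0],[0,0,0.079,0],[0,0,0.081,0],[0,0,0.0818,0],[0,0,0.0825,0],[0,0,0.083,0],[0,0,0.083,0]],
])

```text
clock: 45.45
eef_pos: [528.5, -2.1, 82.6]
ee_rot: [[0.985, 0.173, 0.002], [0.173, -0.985, -0.0], [0.002, 0.0, -1.0]]
force: [-1.6, 0.1, 5.4]
opening: 0.483
```

```bash
python3 - <<'E'
from m1 import *
crop(s,220,155,400,355,3,"sc14.png")
print(onz(s,np.array((274,301))/3+(220,155),92))
E
```

```text
[[526.44532371 -21.99996425  92.        ]]
```

View pics/sc14.png

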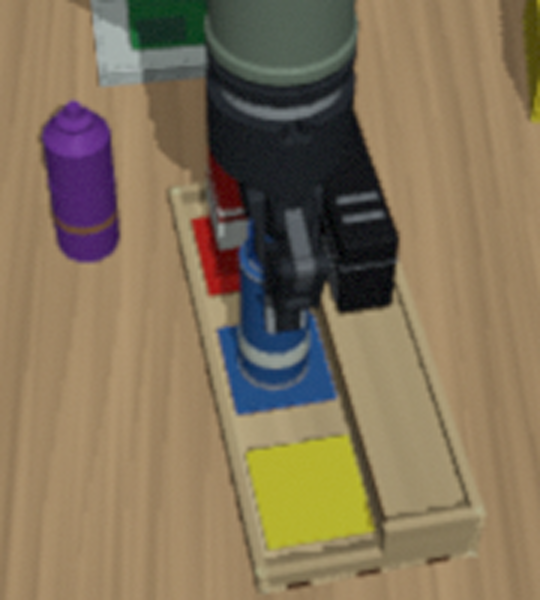

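drive_tool([
  [[0,0,0,0],[0,0,0,0],[0,0,0,0],[0,0,0,0],[0,0,0,0],[0,0,0,0]],
], gripper=100)

```text
clock: 46.15
eef_pos: [527.9, -2.1, 81.4]
ee_rot: [[0.985, 0.173, -0.0], [0.173, -0.985, -0.0], [-0.0, 0.0, -1.0]]
force: [-0.0, -0.1, -1.0]
opening: 0.999
```

drive_tool([
  [[0,0,-0.015,0],[0,0,-0.045,0],[0,0,-0.08,0],[0,0,-0.11,0],[0,0,-0.125,0],[0,0,-0.13,0],[0,0,-0.13,0]],
])

```text
clock: 46.85
eef_pos: [528.0, -2.1, 211.7]
ee_rot: [[0.985, 0.173, 0.001], [0.173, -0.985, -0.0], [0.001, 0.0, -1.0]]
force: [-0.9, 0.0, -0.5]
opening: 0.997
```

```bash
python3 plan.py 386.8 -315.8 211 10
```

```text
delta [-0.1934  0.2845  0.0006] turn -0.02 dist mm 344 | t 46.85 F [-0.9  0.  -0.5] op 0.997 yaw 9.98 pos [528.   -2.1 211.7] q6 1.37
```

drive_tool([
  [[-0.009,0.013,0,0],[-0.026,0.038,0,0],[-0.05,0.073,0,0],[-0.075,0.11,0,0],[-0.1,0.147,0,0],[-0.125,0.184,0,0],[-0.15,0.22,0,0],[-0.172,0.253,0,0],[-0.186,0.274,0,0],[-0.192,0.283,0,0],[-0.1934,0.2845,0.01,0],[-0.1934,0.2845,0.035,0],[-0.1934,0.2845,0.07,0],[-0.1934,0.2845,0.1,0],[-0.1934,0.2845,0.122,0],[-0.1934,0.2845,0.133,0],[-0.1934,0.2845,0.137,0],[-0.1934,0.2845,0.137,0]],
])

```text
clock: 48.65
eef_pos: [387.0, -315.4, 74.4]
ee_rot: [[0.985, 0.174, -0.0], [0.174, -0.985, 0.0], [-0.0, -0.0, -1.0]]
force: [-0.2, 0.6, -0.2]
opening: 1.0
```

drive_tool([
  [[0,0,0,0],[0,0,0,0],[0,0,0,0],[0,0,0,0],[0,0,0,0],[0,0,0,0],[0,0,0,0],[0,0,0,0]],
], gripper=30, newtons=40)

```text
clock: 49.45
eef_pos: [387.2, -316.3, 75.5]
ee_rot: [[0.985, 0.173, 0.002], [0.173, -0.985, -0.001], [0.001, 0.002, -1.0]]
force: [-0.7, 0.7, 7.0]
opening: 0.482
```

```bash
python3 plan.py 544.4 -93.8 165 10
```

```text
delta [ 0.1934 -0.1918 -0.0896] turn -0.03 dist mm 287 | t 49.45 F [-0.7  0.7  7. ] op 0.482 yaw 9.97 pos [ 387.2 -316.3   75.5] q6 0.69
```

drive_tool([
  [[0,0,-0.008,0],[0,0,-0.025,0],[0,0,-0.05,0],[0.004,-0.004,-0.073,0],[0.015,-0.015,-0.086,0],[0.034,-0.034,-0.09,0],[0.058,-0.058,-0.09,0],[0.085,-0.084,-0.09,0],[0.112,-0.111,-0.09,0],[0.138,-0.137,-0.09,0],[0.162,-0.161,-0.09,0],[0.18,-0.179,-0.09,0],[0.19,-0.189,-0.09,0],[0.1934,-0.1918,-0.09,0],[0.1934,-0.1918,-0.09,0],[0.1934,-0.1918,-0.09,0]],
])

```text
clock: 51.05
eef_pos: [543.3, -94.3, 164.5]
ee_rot: [[0.985, 0.173, -0.001], [0.173, -0.985, -0.0], [-0.001, 0.0, -1.0]]
force: [0.4, 0.1, -1.9]
opening: 0.486
```

```bash
python3 plan.py 544.4 -93.8 82.3 10
```

```text
delta [ 0.0013 -0.0003  0.0822] turn -0.06 dist mm 82 | t 51.05 F [ 0.4  0.1 -1.9] op 0.486 yaw 9.94 pos [543.3 -94.3 164.5] q6 1.21
```

drive_tool([
  [[0,0,0.015,0],[0.0005,0,0.038,0],[0.0005,0,0.058,0],[0.0005,0,0.07,0],[0.0005,0,0.076,0],[0.0005,0,0.079,0],[0.0005,0,0.081,0],[0.0005,0,0.0818,0],[0.0005,0,0.0825,0],[0.0005,0,0.083,0],[0.0005,0,0.083,0]],
])

```text
clock: 52.15
eef_pos: [544.9, -93.4, 82.4]
ee_rot: [[0.985, 0.173, 0.001], [0.173, -0.985, -0.0], [0.001, 0.001, -1.0]]
force: [-0.4, 0.2, 6.5]
opening: 0.484
```

```bash
python3 - <<'E'
from m1 import *
crop(s,220,155,400,355,3,"sc15.png")
E
```

```text
(no output)
```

View pics/sc15.png

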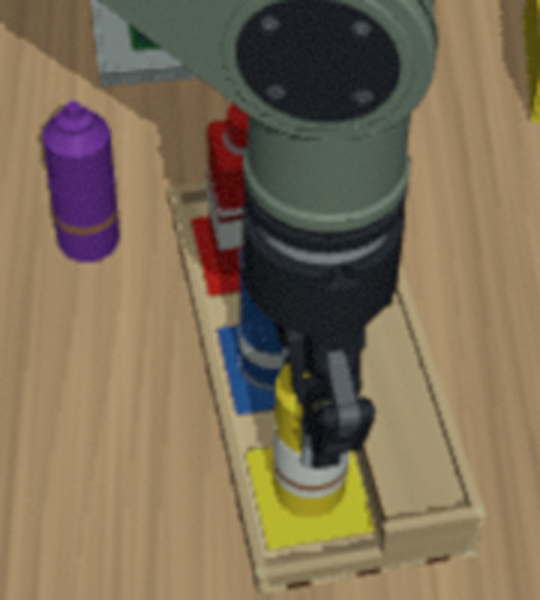

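Yellow is centred on its plate and touching it. I'll release, rise and move well clear for a final look.

drive_tool([
  [[0,0,0,0],[0,0,0,0],[0,0,0,0],[0,0,0,0],[0,0,0,0],[0,0,0,0]],
], gripper=100)

```text
clock: 52.85
eef_pos: [544.4, -93.3, 81.4]
ee_rot: [[0.985, 0.173, -0.0], [0.173, -0.985, -0.0], [-0.0, 0.0, -1.0]]
force: [-0.5, 0.3, 0.4]
opening: 1.0
```

drive_tool([
  [[0,0,-0.015,0],[0,0,-0.045,0],[0,0,-0.08,0],[0,0,-0.115,0],[-0.01,0.015,-0.14,0],[-0.035,0.045,-0.15,0],[-0.065,0.085,-0.15,0],[-0.095,0.125,-0.15,0],[-0.125,0.165,-0.15,0],[-0.15,0.2,-0.15,0],[-0.17,0.23,-0.15,0],[-0.18,0.245,-0.15,0],[-0.18,0.25,-0.15,0],[-0.18,0.25,-0.15,0]],
])

```text
clock: 54.25
eef_pos: [410.7, -371.0, 231.4]
ee_rot: [[0.985, 0.172, 0.0], [0.172, -0.985, 0.0], [0.0, -0.0, -1.0]]
force: [-0.3, -0.2, 0.6]
opening: 1.002
```

```bash
python3 - <<'E'
from m1 import *
cv2.imwrite("pics/s16.png",s["img"]);crop(t,110,190,400,330,2.7,"tc16.png");crop(s,220,135,400,355,2.7,"sc16.png")
E
```

```text
(no output)
```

View pics/sc16.png

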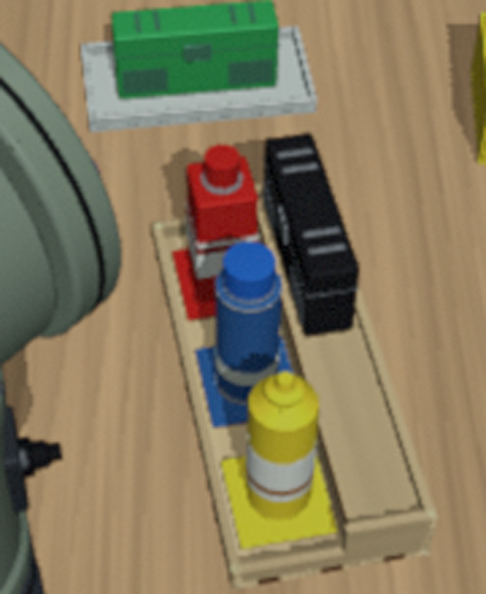

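View pics/tc16.png

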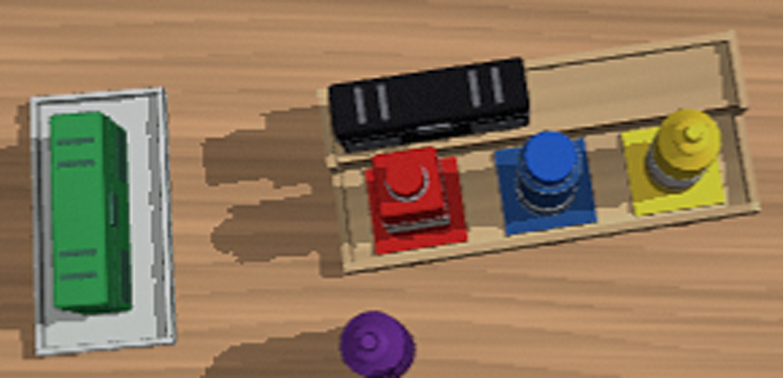

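Everything stands upright. As a last numeric check I'll triangulate the cap tops against the plate centres, and the case against the tray.

```bash
python3 - <<'E'
from m1 import *
pl=dict(red=(512.5,89),blue=(528.3,-2.4),yellow=(544.4,-93.8))
for n,b,a in(("red",(222,160),(408,180)),("blue",(250,262),(551,153)),("yellow",(286,379),(693,132))):
    P,e=tri(t,np.array(a)/2.7+(110,190),s,np.array(b)/2.7+(220,135));print(n,P.round(1),round(e,1),"off",(P[:2]-pl[n]).round(1))
def rect(c,mask,z):
    cn=max(cv2.findContours(mask.astype(np.uint8),0,1)[0],key=cv2.contourArea)
    return cv2.minAreaRect(onz(c,cn[:,0,:],z)[:,:2].astype(np.float32))
for x in comps(t,(45,80,112),(85,255,255),300,(90,190,250,350)):print("green top face",x[0],rect(t,x[2],69))
E
```

```text
red [511.6  86.4 128.5] 4.1 off [-0.9 -2.6]
blue [528.7  -3.1 129.9] 0.1 off [ 0.4 -0.7]
yellow [545.3 -92.9 129.8] 1.5 off [0.9 0.9]
green top face [128, 231, 22, 72, 1258] ((496.3266296386719, 307.0796203613281), (128.14996337890625, 33.63519287109375), 6.318696022033691)
```

```bash
python3 -c "
from station import bot
print(bot.sign_off())"
```

```text
the job is handed in; nothing more can be done
None
```

The job is done and was handed in at about 54 s on the robot's clock, against the 139 s limit. I moved the blue can, red tin and yellow bottle to the mat. Then I stood the green case in the tray and put each container back on the plate of its own colour.

**Last checks**
- **State of the scene:** the final pictures show all three containers and the green case upright. The black case was not touched and looks unmoved. The gripper is clear of everything.
- **Blue and yellow:** their caps triangulate to about 1 mm from the plate centres.
- **Red:** its cap came out 2.7 mm from the plate centre, but the two camera rays missed each other by 4 mm, so I trust that figure less. At release the gripper was within about 1.2 mm of the plate centre.
- **Green case:** its top face is centred at (496, 307) with yaw 6.3°, against the tray at about (497, 307.5) with yaw 6.2°. An earlier reading, just after placing it, put it about 2 mm and 1° off.
- **Heights:** cap tops triangulated to 128–130 mm where 132 mm was expected, within the camera calibration. Forces at set-down stayed around 4–7 N.

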